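Clear the bench shear and set it up for the next cut

ROBOT

A 7-joint arm with a two-finger parallel gripper is mounted at the origin on the work surface. World frame = base frame: x ahead of the robot, y to its left, z up, the work surface at z = 0. Lengths are in m, angles in rad, forces in N, time in s.
With the tool pointing down it reaches from about 0.35 to 0.9 m from the base axis. Payload 7.2 kg.
Tool frame: the origin (TCP) lies between the finger pads; the fingertips stand 8 mm ahead of it and the grasp point (between the pads) lies 11 mm behind it; z points along the fingers, y is the line along which they close (so a half turn about z gives the same grasp; the last joint's range is limited). The gripper opens to 85 mm and grips with 20 to 120 N. Pads are 22 mm wide; open, the fingers measure 114 mm over their backs; the gripper's body (76 mm by 85 mm) begins 54 mm behind the grasp point. The pads swing forward as they close: fully open they stand 13 mm farther back than shut.
Start: joints at [-1.387, 0.411, -0.013, 1.596, 0.006, 1.134, -0.082], TCP at [0.156, 0.605, 0.239] pointing down, gripper open.
Joint ranges: [-2.95, 2.95], [-0.29, 1.99], [-1.47, 1.44], [0.14, 2.54], [-1.03, 4.17], [0.13, 1.85], [-2.86, 2.86]. Speed limits (rad/s): [2.39, 2.39, 3.01, 3.01, 3.14, 3.14, 3.14].

INTERFACE

Orientations are given as a unit quaternion [w, x, y, z].
In Python, from cell import telemetry, imaging, workorder gives the robot as it stands.
- The arm moves only by the tool apply_moves, never from a script. Its argument "motion" is a list of rows, each an object with "translation": the shift along the world's x, y, z in m, a list of three; "rot": the turn, a rotation vector about the world's x, y, z in degrees, a list of three. A call has 1 to 8 rows; each row shifts and turns the commanded pose from where the row before left it; what a row does not reach is not made up. A row lasts 1/12 s, in which the tool goes at most 41.7 mm and 7.16 degrees, less where a joint would pass 70% of its speed; a pose out of reach is approached as far as the arm can. A call with a gripper value outside its range is refused whole. "grip" is the opening, from 0 (shut) to 1 (fully open), set as the call begins (left out, the last holds). The fingers move at their own pace and stop on an object; "newtons" is the grip in N (left out, the last holds). Time passes only in rows, so rows that do not move let the fingers close. It gives the time, the measured TCP pose, the force, the opening and the grip force at its end, in the units of the state.
- telemetry.get_obs(): the state, without advancing time (a new reading comes with each control period).
- imaging.read_camera(name): name is "side" or "top"; returns a dict with "image" (384x512x3 uint8, red, green, blue), "mtx" (3x3 intrinsics, pixels), "R" (3x3) and "t" (3): a world point X has camera coordinates R X + t. Camera axes: x right, y down, z forward; pixel columns grow to the right and rows downward; lengths in m; the calibration is good to about 2 mm. A picture is of the moment at which its call begins. There is no depth.
- workorder.finish_job(): hands the job in; it is judged then, once.
The state is a dict: "t": time; "q": joint angles; "dq": joint speeds; "joint_torque": joint torques, N m; "eef_pos": TCP position; "tool_rot": TCP orientation; "ft_force": force on the tool from outside, world axes, zero at the start; "wrist_torque": the same for the moment, N m; "width": finger opening in m; "gripper_force": force on a finger pad.
Only numpy, scipy, OpenCV 4.12 (cv2) and the standard library are available. Lean on these libraries where they do the work, as an engineer would, in place of code of your own. Each camera call takes 0.05 s, during which the arm holds its last target. There are 200 camera calls.

TASK

Get the bench shear ready for the next cut. First sweep all the silver offcuts off its bed over the cutting edge into the scrap pan with the scraper block, keeping your fingers off those on the bed (one that lands outside pan and bed may be picked up and put in the pan), and stand the block back on its rubber pad. With the offcuts cleared, turn the knob until the stop's pointer is on the line of the brass rider, and then lay the silver bar flat on the bed along the fence, with its end over the cutting edge, pushed up snug against both the stop and the fence without shifting the stop; leave the jar, cup and dish where they are.

Things in the scene. Friction and masses are not known exactly. Their poses are not given: they have to be found in the camera images.
- shear: Bench lever shear for silver bar, fixed; green casting, dark flat bed. Origin on the bench under the bed's middle; z up, y along the feed, x across it, away from the robot. Bed top at z = 50 mm, y from -105 (cutting edge, open end) to +105, clear from x = -70 (rule, 10 mm wide, 6 mm above the bed) to x = +70 mm (fence, 14 mm above the bed, its face to -x).
- bed_edge (a point): Middle of the cutting edge: x = 0, y = -105, z = 50 mm in the shear's frame; axes as the shear's. Offcuts pushed over it drop into the pan. At its far end the open knife lever stands out of the way: bracket at x = 100 to 136, y = -116 to -80, 90 mm high in the shear's frame, the lever leaning up from it away from the robot to 240 mm.
- stop_face (a point): Length stop: steel bar across the bed (x = -55 to +63 mm), 12 mm thick in y, from 1.5 to 17.5 mm above the bed, with a 14 mm wide, 170 mm long rack bar behind it through the gearbox. Point: its face to the cutting edge (-y), bed height, x = 0, axes as the shear's. Moves in y only; starts 170 to 180 mm from the edge, comes to 87 mm. Holds against pushes below 10 N.
- pointer_tip (a point): Tip of the stop's thin dark pointer, which reaches over the rule towards the robot (tip at x = -83 mm, 15.5 mm above the bed, axes as the shear's). It lies 6 mm behind (+y of) the stop's face and moves with the stop.
- rider_line (a point): Scribed black line on top of the brass rider (16 x 14 mm, top 13 mm above the bed, clamped outside the rule; 101 to 131 mm from the cutting edge). The point is the line's end nearest the rule (x = -80.5 mm, 13 mm above the bed), axes as the shear's. The pointer is on the line when both have the same y in the shear's frame.
- knob (a joint): Angle of the stop's knob in rad, 0 to 7.7; grows clockwise seen from above. 1 rad clockwise moves the stop 12 mm towards the cutting edge (-y), anticlockwise moves it back. Stiff (about 0.2 N m), stays where it is left.
- knob_grip (a point): Middle of the round fluted black knob, 42 mm diameter, 26 mm high, axis upright, on the gearbox (56 x 56 mm, 74 mm high) behind the bed at x = 0, y = +136 mm of the shear. The point is on the axis, 95 mm above the bench, 13 mm below the knob's top.
- pan_in (a point): Middle of the scrap pan's inner floor, 3 mm above the bench, axes as the shear's. The pan is a fixed open metal tray below the cutting edge, 166 (x) x 100 (y) mm outside, walls 3 mm thick and 34 mm high (16 mm lower than the bed), butting against the shear.
- pad: Black rubber pad, 75 (x) x 125 (y) x 4 mm, fixed on the bench, where the scraper lives. Origin under its middle on the bench, z up.
- scraper: Wooden scraper block with a brass sole: base 26 (x) x 70 (y) x 28 mm high; in the middle of its top a grip 20 (x) x 46 (y) mm that reaches from 28 to 76 mm. Origin in the middle of the sole, z up. It is pushed along its x, 70 mm wide. 150 to 310 g.
- scraper_grip (a point): Middle of the scraper's grip, 56 mm above its sole, axes as the scraper's; pinch it across its 20 mm (x).
- bar: Flat bar of silver, 130 (x) x 22 (y) x 6 (z) mm, lying on the bench. Origin in the middle of its underside. 140 to 215 g.
- jar: Bystander: small glass jar with a steel lid, 46 mm across, 52 mm high, on the bench near the robot.
- tool_cup: Bystander: yellow cup, 76 mm across, 85 mm high, with files standing in it to 165 mm.
- dish: Bystander: round wooden dish, 90 mm across, 28 mm high.
- chip0: Silver offcut, 20 x 9 x 6 mm thick, lying on the shear's bed between the cutting edge and the stop (may be absent). Origin in the middle of its underside (of the part without the point). 12 g.
- chip1: Silver offcut, 14 x 12, drawn out to a point at one end, 19 long x 6 mm thick, lying on the shear's bed between the cutting edge and the stop (may be absent). Origin in the middle of its underside (of the part without the point). 12 g.
- chip2: Silver offcut, 18 x 10 x 6 mm thick, lying on the shear's bed between the cutting edge and the stop (may be absent). Origin in the middle of its underside (of the part without the point). 12 g.
- chip3: Silver offcut, 13 x 13, drawn out to a point at one end, 18 long x 6 mm thick, lying on the shear's bed between the cutting edge and the stop (may be absent). Origin in the middle of its underside (of the part without the point). 12 g.
- chip4: Silver offcut, 16 x 12 x 6 mm thick, lying on the shear's bed between the cutting edge and the stop (may be absent). Origin in the middle of its underside (of the part without the point). 12 g.
- chip5: Silver offcut, 20 x 10 x 6 mm thick, lying on the shear's bed between the cutting edge and the stop (may be absent). Origin in the middle of its underside (of the part without the point). 12 g.
- chip6: Silver offcut, 15 x 13 x 6 mm thick, lying on the shear's bed between the cutting edge and the stop (may be absent). Origin in the middle of its underside (of the part without the point). 12 g.
- chip7: Silver offcut, 14 x 11, drawn out to a point at one end, 18 long x 6 mm thick, lying on the shear's bed between the cutting edge and the stop (may be absent). Origin in the middle of its underside (of the part without the point). 12 g.
- chip8: Silver offcut, 17 x 11 x 6 mm thick, lying on the shear's bed between the cutting edge and the stop (may be absent). Origin in the middle of its underside (of the part without the point). 12 g.
Mind the look-alikes: they are no part of the job. What is shaped like the scraper but purple or turquoise is not meant.

How it is judged:
By the outcome, as a careful person would: the job done as asked, in the order asked, and still so for the second after the job is handed in, with the robot touching nothing.
Of chip0, chip1, chip2, chip3, chip4, chip5, chip6, chip7, chip8 only 5 to 9 are there at a start; the rules pass over those that are not, and their reading is None.
At some moment in a run one of chip0, chip1, chip2, chip3, chip4, chip5, chip6, chip7, chip8, bar may be knocked a few centimetres aside while the robot is not near it.
Once in a run the grip may slacken for a moment while it holds something.
It also fails if it takes over 192 s, if anything falls off the work surface, if the arm or the gripper's body presses on something with over 40 N, if the wrist force passes 120 N, or if a joint passes its speed limit or range.

## Working session

There is one attempt and no reset: what is moved stays moved. The work goes in short steps, Python scripts to look and compute and a tool call to move; the robot and the scene stay as the last step left them, time stands still between calls to the robot, and variables do not carry over. Pictures are saved under pics/ and viewed, at most 14 in all, crops included, and the job is handed in when it is done.

Besides the shell and the picture viewer there is one more tool, called as name(argument=value, ...) on one line, values as JSON. apply_moves: Moves the arm, as the interface text tells. Its arguments: {"type":"object","properties":{"motion":{"type":"array","items":{"type":"object","properties":{"translation":{"type":"array","items":{"type":"number"}},"rot":{"type":"array","items":{"type":"number"}}}}},"grip":{"type":"number"},"newtons":{"type":"number"}},"required":["motion"]}

```bash
mkdir -p pics; ls; cat > h.py <<'E'
import numpy as np, cv2
from cell import telemetry, imaging, workorder
def cam(n,save=None):
    c=imaging.read_camera(n); im=cv2.cvtColor(np.asarray(c["image"]),cv2.COLOR_RGB2BGR)
    c={k:np.array(c[k],float) for k in("mtx","R","t")}; c["im"]=im
    if save: cv2.imwrite("pics/"+save,im)
    return c
def ray(c,u,v):
    d=c["R"].T@np.linalg.solve(c["mtx"],[u,v,1.]); o=-c["R"].T@c["t"]; return o,d
def onz(c,u,v,z):
    o,d=ray(c,u,v); return o+d*(z-o[2])/d[2]
def proj(c,X):
    p=c["mtx"]@(c["R"]@np.array(X,float)+c["t"]); return p[:2]/p[2]
def crop(c,u0,v0,u1,v1,s,name):
    cv2.imwrite("pics/"+name,cv2.resize(c["im"][v0:v1,u0:u1],None,fx=s,fy=s,interpolation=cv2.INTER_CUBIC))
E
python3 - <<'E'
from h import *
o=telemetry.get_obs(); print(o)
for n in("top","side"):
    c=cam(n,n+"0.png"); print(n,-c["R"].T@c["t"],c["R"][2],c["mtx"][0,0])
E
```

```text
pics
{'t': 0.0, 'q': array([-1.38719497,  0.4119195 , -0.01271935,  1.59701414,  0.00559384,
        1.13430907, -0.08223335]), 'dq': array([ 0.00067875, -0.00100469,  0.0006469 , -0.00095101,  0.00085969,
        0.00036231,  0.00115228]), 'joint_torque': array([ 1.31205859e-03, -6.00642586e+01,  6.82431646e-01, -2.99420768e+01,
        1.38109649e-02,  1.05724158e-02,  2.18661074e-05]), 'eef_pos': array([0.15563321, 0.60482567, 0.23845305]), 'tool_rot': array([-4.86115013e-05,  1.25570654e-01,  9.92084351e-01, -8.05797578e-04]), 'ft_force': array([ 0.5223738 , -0.55087141, -0.10344931]), 'wrist_torque': array([-0.04297218,  0.03113202,  0.00560532]), 'gripper_force': 0.0, 'width': 0.08551415498433775}
top [ 0.29363391 -0.03668545  1.10404595] [ 0.19183666  0.01927099 -0.98123765] 374.5545639267376
side [0.40494104 0.77469539 1.0327016 ] [ 0.08585321 -0.64316233 -0.76090173] 453.1166332577467
```

View pics/top0.png

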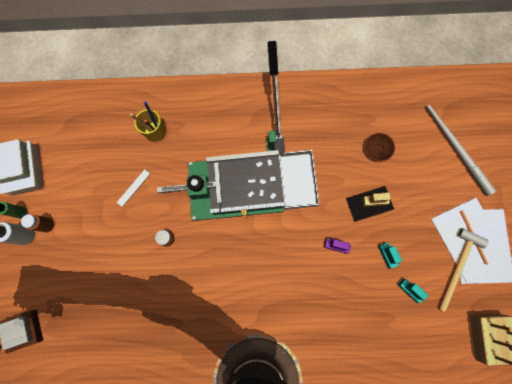

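View pics/side0.png

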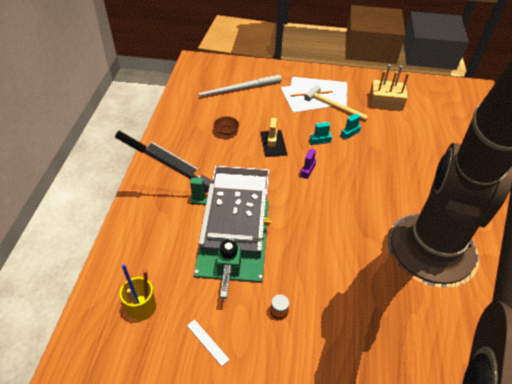

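Top view: shear bed at (245,183) with the cutting edge to the right at about x=283, pan at (300,180), knob at (196,184), bar at (133,188). Scraper candidates are the yellow/brass block on the black pad (377,200), purple (337,245), turquoise (390,255) and turquoise (412,291). By the description it is the wooden one on the pad at (377,200).

```bash
python3 - <<'E'
from h import *
c=cam("top"); s=cam("side")
a=cv2.resize(c["im"][140:225,180:330],None,fx=5.3,fy=5.3,interpolation=cv2.INTER_CUBIC)[:450]
b=cv2.resize(c["im"][180:225,340:400],None,fx=5,fy=5,interpolation=cv2.INTER_CUBIC)
cv2.imwrite("pics/z1.png",a); 
d=cv2.resize(s["im"][115:285,190:290],None,fx=3.5,fy=3.5,interpolation=cv2.INTER_CUBIC)
d2=np.zeros((595,360+300,3),np.uint8); d2[:595,:350]=d; d2[:225,360:660]=b; cv2.imwrite("pics/z2.png",d2)
# rough points
for n,u,v,z in [("bar",133,188,.006),("knob",196,184,.108),("edge",283,182,.05),("pad",371,204,.004),("scr",377,200,.076),("jar",164,238,.05),("cup",150,125,.085),("dish",378,147,.028),("rider",243,212,.063)]:
    print(n,onz(c,u,v,z).round(3))
hsv=cv2.cvtColor(c["im"],cv2.COLOR_BGR2HSV)
# bar, pan: white
m=((hsv[...,1]<50)&(hsv[...,2]>150)).astype(np.uint8)
for k in cv2.findContours(m,cv2.RETR_EXTERNAL,cv2.CHAIN_APPROX_NONE)[0]:
    if cv2.contourArea(k)>3:
        r=cv2.minAreaRect(k)
        if 100<r[0][0]<330 and 100<r[0][1]<250: print("W",np.round(r[0],1),np.round(r[1],1),round(r[2],1))
# pad
m=((hsv[...,2]<45)).astype(np.uint8); m[:,:330]=0;m[:175]=0;m[230:]=0;m[:,410:]=0
k=max(cv2.findContours(cv2.morphologyEx(m,cv2.MORPH_CLOSE,np.ones((9,9))),cv2.RETR_EXTERNAL,cv2.CHAIN_APPROX_NONE)[0],key=cv2.contourArea)
bx=cv2.boxPoints(cv2.minAreaRect(k)); print("pad",[onz(c,*p,.004)[:2].round(4).tolist() for p in bx])
E
```

```text
bar [0.553 0.362 0.006]
knob [0.534 0.151 0.108]
edge [ 0.545 -0.09   0.05 ]
pad [ 0.48  -0.35   0.004]
scr [ 0.479 -0.347  0.076]
jar [0.394 0.252 0.05 ]
cup [0.72  0.29  0.085]
dish [ 0.648 -0.378  0.028]
rider [0.459 0.026 0.063]
W [162.2 236.8] [12.7 13.4] 45.0
W [193.3 217.3] [2.1 2.8] 45.0
W [213.9 210.1] [3.3 8.3] 81.9
W [272.5 195.5] [4.2 5.7] 45.0
W [250.8 193.8] [3.5 5.7] 45.0
W [261.  192.5] [5. 4.] 90.0
W [160.5 189. ] [4. 5.] 90.0
W [262.5 181. ] [4. 5.] 90.0
W [251.5 180.5] [3. 7.] 90.0
W [194.  181.5] [5. 6.] 90.0
W [272.5 178.5] [3. 5.] 90.0
W [133.  187.7] [ 7.  43.3] 40.2
W [215.5 182.5] [39.2  7. ] 85.2
W [259.1 163.7] [4.  5.8] 63.4
W [269.3 162.3] [5.1 3.9] 76.0
W [268. 182.] [52.5 97.4] 86.5
W [242.5 155.6] [ 3.9 71.6] 83.9
pad [[0.5006, -0.2796], [0.5333, -0.3974], [0.4652, -0.4114], [0.4331, -0.295]]
```

View pics/z1.png

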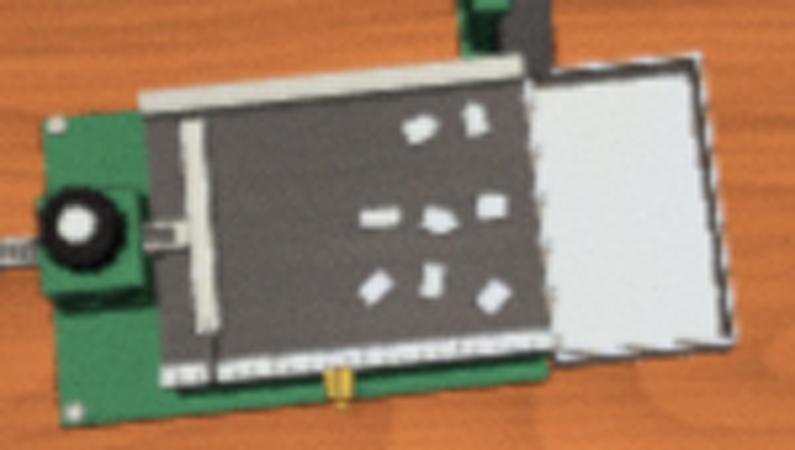

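View pics/z2.png

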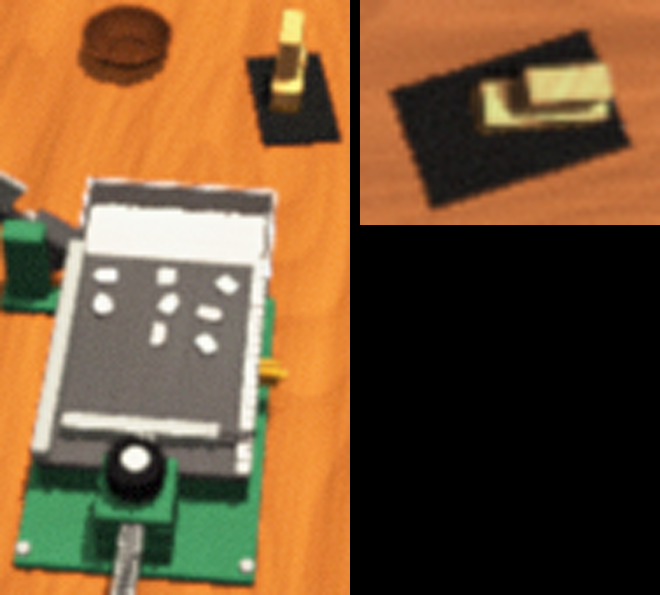

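Close crop confirms the wooden block with brass sole on the black pad (grip top at image (382,197)). There are 8 offcuts on the bed. The pointer shows at z1 (212,358), the rider at z1 (340,385) and the stop bar at z1 (200,225).

```bash
cat >> h.py <<'E'
from scipy.optimize import least_squares
E
python3 - <<'E'
from h import *
c=cam("top"); s=cam("side")
T=lambda u,v:(u/5.3+180-.4,v/5.3+140-.4)
S=lambda u,v:(u/3.5+190-.4,v/3.5+115-.4)
pts=[(c,T(700,58),(.083,-.205,.034)),(c,T(735,343),(-.083,-.205,.034)),(c,T(553,348),(-.08,-.105,.056)),(c,T(163,388),(-.08,.105,.056)),(c,T(75,225),(0,.136,.108)),
(s,S(88,180),(.083,-.205,.034)),(s,S(275,192),(-.083,-.205,.034)),(s,S(135,458),(0,.136,.108)),(s,S(237,475),(-.08,.105,.056))]
def P(p,X):
    a=p[2]; return np.array([p[0]+X[0]*np.cos(a)-X[1]*np.sin(a),p[1]+X[0]*np.sin(a)+X[1]*np.cos(a),X[2]])
f=lambda p:np.concatenate([proj(k,P(p,X))-np.array(q) for k,q,X in pts])
r=least_squares(f,[.54,.01,.08],loss="soft_l1"); print(r.x, np.degrees(r.x[2]), f(r.x).round(1).reshape(-1,2).tolist())
np.save("shear.npy",r.x)
def inv(w):
    a=r.x[2]; d=np.array(w[:2])-r.x[:2]; return np.array([d[0]*np.cos(a)+d[1]*np.sin(a),-d[0]*np.sin(a)+d[1]*np.cos(a)])*1000
for u,v in [(420,128),(475,120),(380,217),(440,220),(491,206),(377,288),(432,280),(493,297)]:
    print("chip",inv(onz(c,*T(u,v),.056)).round())
print("ptr",inv(onz(c,*T(212,358),.0655)),"rider",inv(onz(c,*T(340,370),.063)))
print("stop ends",inv(onz(c,*T(192,120),.0675)),inv(onz(c,*T(207,332),.0675)))
B=lambda u,v:((u-360)/5+340-.4,v/5+180-.4)
for nm,q,z in [("g",(526,69),.08),("g",(609,65),.08),("g",(611,98),.08),("g",(528,104),.08),("b",(480,131),.032),("b",(607,122),.032)]:
    print(nm,onz(c,*B(*q),z)[:2].round(4))
print("grip side",onz(s,*S(292,15),.08))
E
```

```text
[0.54936217 0.02032176 0.06324773] 3.6238281504757563 [[-0.4, -0.9], [-0.2, -0.0], [-0.1, -0.0], [-0.1, -0.6], [0.5, -0.4], [0.2, -0.2], [0.7, 0.3], [-0.1, 0.4], [3.4, -0.4]]
chip [ 49. -46.]
chip [ 50. -76.]
chip [  1. -19.]
chip [ -4. -52.]
chip [  1. -80.]
chip [-38. -14.]
chip [-37. -44.]
chip [-49. -76.]
ptr [-69.74725799  76.33920583] rider [-82.28761751   9.11865821]
stop ends [61.91009377 77.52029054] [-55.84795568  77.76067797]
g [ 0.4971 -0.3357]
g [ 0.4979 -0.3815]
g [ 0.4793 -0.3808]
g [ 0.4774 -0.3351]
b [ 0.4711 -0.3202]
b [ 0.474  -0.3933]
grip side [ 0.49095336 -0.37472921  0.08      ]
```

apply_moves(motion=[{"translation":[0.02,-0.02,0],"rot":[0,0,-2]},{"translation":[0.02,-0.02,0],"rot":[0,0,-2]},{"translation":[0.02,-0.02,0],"rot":[0,0,-2]},{"translation":[0.02,-0.02,0],"rot":[0,0,-2]},{"translation":[0.02,-0.02,0],"rot":[0,0,-2]},{"translation":[0.02,-0.02,0],"rot":[0,0,-2]},{"translation":[0.02,-0.02,0],"rot":[0,0,-2]},{"translation":[0.02,-0.02,0],"rot":[0,0,-2]}], grip=1)

```text
t: 0.97
eef_pos: [0.3165, 0.4442, 0.2394]
tool_rot: [-0.0, 0.263, 0.965, 0.0]
ft_force: [-0.1, 0.4, -0.1]
width: 0.0858
gripper_force: 0.0
```

apply_moves(motion=[{"translation":[0.02,-0.03,0],"rot":[0,0,-2]},{"translation":[0.02,-0.03,0],"rot":[0,0,-2]},{"translation":[0.02,-0.03,0],"rot":[0,0,-2]},{"translation":[0.02,-0.03,0],"rot":[0,0,-2]},{"translation":[0.02,-0.03,0],"rot":[0,0,-2]},{"translation":[0.02,-0.03,0],"rot":[0,0,-2]},{"translation":[0.02,-0.03,0],"rot":[0,0,-2]},{"translation":[0.02,-0.03,0],"rot":[0,0,-2]}])

```text
t: 1.63
eef_pos: [0.4764, 0.2037, 0.2395]
tool_rot: [0.0, 0.395, 0.919, 0.0]
ft_force: [1.1, 0.9, 0.2]
width: 0.0855
gripper_force: 0.0
```

```bash
cat >> h.py <<'E'
def st():
    o=telemetry.get_obs(); from scipy.spatial.transform import Rotation as Ro
    w,x,y,z=o["tool_rot"]; M=Ro.from_quat([x,y,z,w]).as_matrix()
    print("t%.1f"%o["t"],"p",o["eef_pos"].round(4),"yaz %.2f"%np.degrees(np.arctan2(M[1,1],M[0,1])),"zax",M[:,2].round(3),"q",o["q"].round(2),"F",o["ft_force"].round(1),"w %.4f gf %.0f"%(o["width"],o["gripper_force"]))
E
python3 -c "
from h import *
st()"
```

```text
t1.6 p [0.4764 0.2037 0.2395] yaz 43.49 zax [ 0.  0. -1.] q [-0.77  0.23  0.32  1.87 -0.08  1.05  0.35] F [1.1 0.9 0.2] w 0.0855 gf 0
```

apply_moves(motion=[{"translation":[0.0,-0.035,0],"rot":[0,0,-2.6]},{"translation":[0.0,-0.035,0],"rot":[0,0,-2.6]},{"translation":[0.0,-0.035,0],"rot":[0,0,-2.6]},{"translation":[0.0,-0.035,0],"rot":[0,0,-2.6]},{"translation":[0.0,-0.035,0],"rot":[0,0,-2.6]},{"translation":[0.0,-0.035,0],"rot":[0,0,-2.6]},{"translation":[0.0,-0.035,0],"rot":[0,0,-2.6]},{"translation":[0.0,-0.035,0],"rot":[0,0,-2.6]}])

```text
t: 2.3
eef_pos: [0.4754, -0.0763, 0.2396]
tool_rot: [0.0, 0.554, 0.832, 0.0]
ft_force: [1.1, 1.2, -0.6]
width: 0.0855
gripper_force: 0.0
```

apply_moves(motion=[{"translation":[0.0,-0.035,0],"rot":[0,0,-2.6]},{"translation":[0.0,-0.035,0],"rot":[0,0,-2.6]},{"translation":[0.0,-0.035,0],"rot":[0,0,-2.6]},{"translation":[0.002,-0.035,0],"rot":[0,0,-2.6]},{"translation":[0.002,-0.035,0],"rot":[0,0,-2.6]},{"translation":[0.002,-0.035,0],"rot":[0,0,-2.6]},{"translation":[0.002,-0.035,-0.02],"rot":[0,0,-2.6]},{"translation":[0.004,-0.037,-0.03],"rot":[0,0,-2.6]}])

```text
t: 2.97
eef_pos: [0.4881, -0.355, 0.1946]
tool_rot: [0.002, 0.696, 0.718, 0.001]
ft_force: [0.9, 0.9, 0.6]
width: 0.0857
gripper_force: 0.0
```

```bash
python3 -c "
from h import *
st(); c=cam('side'); crop(c,230,60,380,190,4,'s1.png')"
```

```text
t3.0 p [ 0.4881 -0.355   0.1946] yaz 1.85 zax [ 0.004 -0.002 -1.   ] q [ 0.05  0.48  0.69  1.74 -0.35  1.04  0.9 ] F [0.9 0.9 0.6] w 0.0857 gf 0
```

View pics/s1.png

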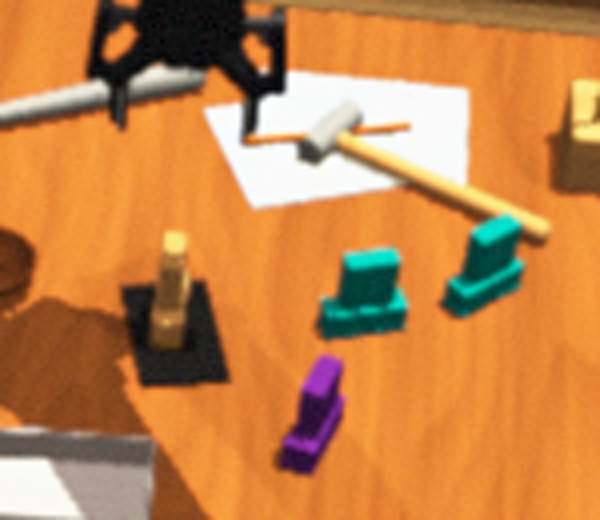

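The gripper is above the block (crop (175,290)), clear of the purple and turquoise look-alikes. Descending.

apply_moves(motion=[{"translation":[0,0,-0.025]},{"translation":[0,0,-0.025]},{"translation":[0,0,-0.025]},{"translation":[0,0,-0.025]},{"translation":[0,0,-0.02]},{"translation":[0,0,-0.01]},{"translation":[0,0,-0.01]},{"translation":[0,0,0]}])

```text
invalid input
```

apply_moves(motion=[{"translation":[0,0,0]},{"translation":[0,0,0]},{"translation":[0,0,0]},{"translation":[0,0,0]},{"translation":[0,0,0]},{"translation":[0,0,0]},{"translation":[0,0,0]},{"translation":[0,0,0]}], grip=0, newtons=60)

```text
invalid input
```

```bash
python3 -c "
from h import *
st(); c=cam('side'); crop(c,220,90,300,160,6,'s2.png')"
```

```text
t3.0 p [ 0.4846 -0.3594  0.1875] yaz 1.39 zax [-0.005 -0.004 -1.   ] q [ 0.06  0.49  0.69  1.74 -0.35  1.04  0.9 ] F [-1.  -3.2 -1.4] w 0.0855 gf 0
```

View pics/s2.png

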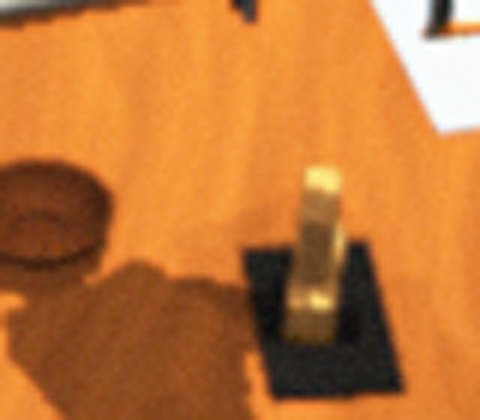

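The moves were refused, so nothing has moved and the block still stands on the pad. Every row probably needs "rot".

apply_moves(motion=[{"translation":[0,0,-0.025],"rot":[0,0,0]},{"translation":[0,0,-0.025],"rot":[0,0,0]},{"translation":[0,0,-0.025],"rot":[0,0,0]},{"translation":[0,0,-0.025],"rot":[0,0,0]},{"translation":[0,0,-0.02],"rot":[0,0,0]},{"translation":[0,0,-0.01],"rot":[0,0,0]},{"translation":[0,0,-0.01],"rot":[0,0,0]},{"translation":[0,0,0],"rot":[0,0,0]}])

```text
t: 3.73
eef_pos: [0.4869, -0.3512, 0.052]
tool_rot: [-0.001, 0.695, 0.719, -0.0]
ft_force: [0.5, 0.4, -0.1]
width: 0.0856
gripper_force: 0.0
```

apply_moves(motion=[{"translation":[0,0,0],"rot":[0,0,0]},{"translation":[0,0,0],"rot":[0,0,0]},{"translation":[0,0,0],"rot":[0,0,0]},{"translation":[0,0,0],"rot":[0,0,0]},{"translation":[0,0,0],"rot":[0,0,0]},{"translation":[0,0,0],"rot":[0,0,0]},{"translation":[0,0,0],"rot":[0,0,0]},{"translation":[0,0,0],"rot":[0,0,0]}], grip=0, newtons=60)

```text
t: 4.4
eef_pos: [0.4875, -0.3521, 0.0538]
tool_rot: [0.0, 0.695, 0.719, 0.0]
ft_force: [-0.8, 1.0, 5.9]
width: 0.0191
gripper_force: 60.1
```

```bash
python3 -c "
from h import *
st()"
```

```text
t4.4 p [ 0.4875 -0.3521  0.0538] yaz 1.97 zax [ 0.001 -0.    -1.   ] q [ 0.14  0.65  0.57  1.85 -0.48  0.79  1.  ] F [-0.8  1.   5.9] w 0.0191 gf 60
```

apply_moves(motion=[{"translation":[0,0,0.01],"rot":[0,0,0]},{"translation":[0,0,0.02],"rot":[0,0,0]},{"translation":[0,0,0.02],"rot":[0,0,0]},{"translation":[0,0,0.02],"rot":[0,0,0]},{"translation":[0,0,0.02],"rot":[0,0,0]},{"translation":[0,0,0.02],"rot":[0,0,0]},{"translation":[0,0,0.02],"rot":[0,0,0]},{"translation":[0,0,0.01],"rot":[0,0,0]}], newtons=80)

```text
t: 5.07
eef_pos: [0.4875, -0.3526, 0.1957]
tool_rot: [0.001, 0.695, 0.719, 0.0]
ft_force: [0.8, 0.2, -1.1]
width: 0.0191
gripper_force: 78.4
```

apply_moves(motion=[{"translation":[0.004,0.025,0],"rot":[0,0,-5.5]},{"translation":[0.004,0.025,0],"rot":[0,0,-5.5]},{"translation":[0.004,0.025,0],"rot":[0,0,-5.5]},{"translation":[0.004,0.025,0],"rot":[0,0,-5.5]},{"translation":[0.004,0.025,0],"rot":[0,0,-5.5]},{"translation":[0.004,0.025,0],"rot":[0,0,-5.5]},{"translation":[0.004,0.025,0],"rot":[0,0,-5.5]},{"translation":[0.004,0.025,0],"rot":[0,0,-5.5]}])

```text
t: 5.73
eef_pos: [0.5188, -0.1506, 0.1929]
tool_rot: [-0.0, 0.915, 0.404, -0.0]
ft_force: [1.3, 0.8, -2.4]
width: 0.0186
gripper_force: 78.5
```

apply_moves(motion=[{"translation":[0.004,0.025,0],"rot":[0,0,-5.5]},{"translation":[0.004,0.025,0],"rot":[0,0,-5.5]},{"translation":[0.004,0.025,0],"rot":[0,0,-5.5]},{"translation":[0.004,0.025,0],"rot":[0,0,-5.5]},{"translation":[0.004,0.025,0],"rot":[0,0,-5.5]},{"translation":[0.004,0.025,0],"rot":[0,0,-5.5]},{"translation":[0.004,0.025,0],"rot":[0,0,-5.5]},{"translation":[0.004,0.025,0],"rot":[0,0,-5.5]}])

```text
t: 6.4
eef_pos: [0.5509, 0.0495, 0.1929]
tool_rot: [-0.0, 0.999, 0.032, -0.0]
ft_force: [0.8, -0.8, -2.3]
width: 0.0189
gripper_force: 78.5
```

apply_moves(motion=[{"translation":[0,0,0],"rot":[0,0,0]},{"translation":[0,0,0],"rot":[0,0,0]},{"translation":[0,0,0],"rot":[0,0,0]}])

```text
t: 6.65
eef_pos: [0.5508, 0.0476, 0.1929]
tool_rot: [0.0, 0.999, 0.035, -0.0]
ft_force: [-0.2, -0.2, -1.3]
width: 0.0189
gripper_force: 78.6
```

```bash
python3 -c "
from h import *
st(); c=cam('side'); crop(c,170,80,320,300,2.7,'s3.png')"
```

```text
t6.7 p [0.5508 0.0476 0.1929] yaz -85.96 zax [-0.001 -0.001 -1.   ] q [-0.96  0.54  1.11  1.87 -0.55  1.08 -1.13] F [-0.2 -0.2 -1.3] w 0.0189 gf 79
```

View pics/s3.png

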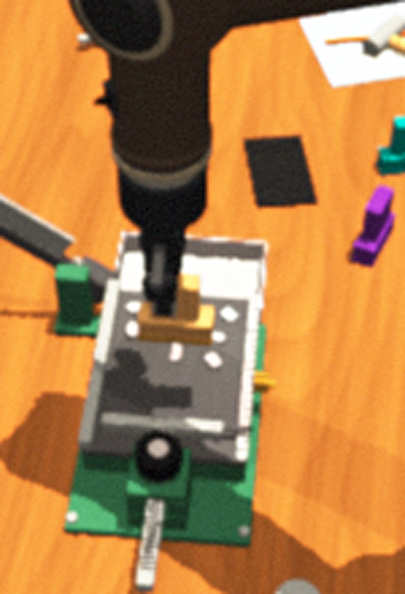

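apply_moves(motion=[{"translation":[0.002,0.003,-0.02],"rot":[0,0,-0.4]},{"translation":[0,0,-0.02],"rot":[0,0,0]},{"translation":[0,0,-0.02],"rot":[0,0,0]},{"translation":[0,0,-0.015],"rot":[0,0,0]},{"translation":[0,0,-0.01],"rot":[0,0,0]},{"translation":[0,0,-0.005],"rot":[0,0,0]},{"translation":[0,0,0],"rot":[0,0,0]},{"translation":[0,0,0],"rot":[0,0,0]}])

```text
t: 7.37
eef_pos: [0.5536, 0.0504, 0.1037]
tool_rot: [0.0, 1.0, 0.031, 0.0]
ft_force: [-0.0, 0.7, -2.2]
width: 0.0193
gripper_force: 78.6
```

apply_moves(motion=[{"translation":[0,0,-0.001],"rot":[0,0,0]},{"translation":[0,0,0],"rot":[0,0,0]},{"translation":[0,0,0],"rot":[0,0,0]}])

```text
t: 7.62
eef_pos: [0.5536, 0.0511, 0.1027]
tool_rot: [-0.0, 1.0, 0.031, 0.0]
ft_force: [-0.4, 0.3, -1.9]
width: 0.019
gripper_force: 78.6
```

apply_moves(motion=[{"translation":[0,0,-0.001],"rot":[0,0,0]},{"translation":[0,0,0],"rot":[0,0,0]},{"translation":[0,0,0],"rot":[0,0,0]}])

```text
t: 7.87
eef_pos: [0.5532, 0.0511, 0.1012]
tool_rot: [-0.0, 1.0, 0.031, 0.0]
ft_force: [0.7, 0.1, -1.7]
width: 0.0189
gripper_force: 78.6
```

apply_moves(motion=[{"translation":[0,0,-0.001],"rot":[0,0,0]},{"translation":[0,0,0],"rot":[0,0,0]},{"translation":[0,0,0],"rot":[0,0,0]}])

```text
t: 8.12
eef_pos: [0.5532, 0.051, 0.1001]
tool_rot: [0.0, 1.0, 0.031, -0.0]
ft_force: [-0.5, 0.5, -2.4]
width: 0.019
gripper_force: 78.6
```

apply_moves(motion=[{"translation":[0,0,-0.0005],"rot":[0,0,0]},{"translation":[0,0,0],"rot":[0,0,0]},{"translation":[0,0,0],"rot":[0,0,0]}])

```text
t: 8.37
eef_pos: [0.5533, 0.051, 0.0998]
tool_rot: [-0.0, 1.0, 0.031, 0.0]
ft_force: [-0.9, 0.2, 1.4]
width: 0.0192
gripper_force: 79.0
```

apply_moves(motion=[{"translation":[0.0005,-0.008,0.0005],"rot":[0,0,0]},{"translation":[0.0005,-0.008,0],"rot":[0,0,0]},{"translation":[0.0005,-0.008,0],"rot":[0,0,0]},{"translation":[0.0005,-0.008,0],"rot":[0,0,0]},{"translation":[0.0005,-0.008,0],"rot":[0,0,0]},{"translation":[0.0005,-0.008,0],"rot":[0,0,0]},{"translation":[0.0005,-0.008,0],"rot":[0,0,0]},{"translation":[0.0005,-0.008,0],"rot":[0,0,0]}])

```text
t: 9.03
eef_pos: [0.5572, -0.014, 0.1001]
tool_rot: [0.0, 1.0, 0.031, -0.0]
ft_force: [0.4, 1.2, -2.3]
width: 0.0187
gripper_force: 78.5
```

apply_moves(motion=[{"translation":[0.0005,-0.008,0],"rot":[0,0,0]},{"translation":[0.0005,-0.008,0],"rot":[0,0,0]},{"translation":[0.0005,-0.008,0],"rot":[0,0,0]},{"translation":[0.0005,-0.008,0],"rot":[0,0,0]},{"translation":[0.0005,-0.008,0],"rot":[0,0,0]},{"translation":[0.0005,-0.008,0],"rot":[0,0,0]},{"translation":[0.0005,-0.008,0],"rot":[0,0,0]},{"translation":[0.0005,-0.008,0],"rot":[0,0,0]}])

```text
t: 9.7
eef_pos: [0.5613, -0.0778, 0.1001]
tool_rot: [0.0, 1.0, 0.031, 0.0]
ft_force: [0.8, -0.2, -1.7]
width: 0.019
gripper_force: 78.5
```

apply_moves(motion=[{"translation":[0.0005,-0.008,0],"rot":[0,0,0]},{"translation":[0.0005,-0.008,0],"rot":[0,0,0]},{"translation":[0,0,0],"rot":[0,0,0]},{"translation":[0,0,0.015],"rot":[0,0,0]},{"translation":[0,0,0.015],"rot":[0,0,0]}])

```text
t: 10.12
eef_pos: [0.5615, -0.0929, 0.1298]
tool_rot: [-0.0, 1.0, 0.031, -0.001]
ft_force: [0.7, -1.0, -2.1]
width: 0.0189
gripper_force: 78.4
```

```bash
python3 -c "
from h import *
st(); c=cam('side'); crop(c,180,140,290,240,5,'s4.png')"
```

```text
t10.1 p [ 0.5615 -0.0929  0.1298] yaz -86.45 zax [-0.002  0.    -1.   ] q [-0.61  0.63  0.99  1.89 -0.63  0.98 -0.84] F [ 0.7 -1.  -2.1] w 0.0189 gf 78
```

View pics/s4.png

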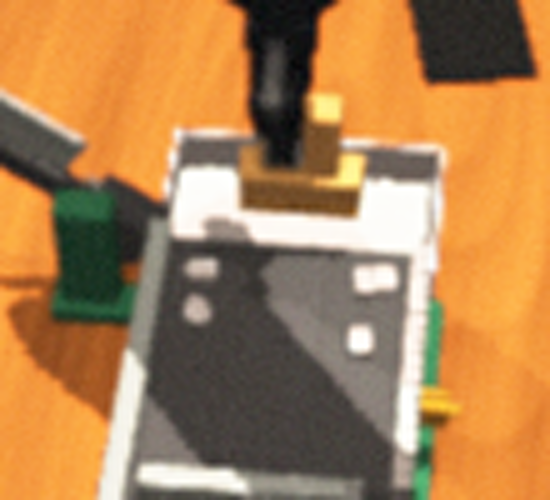

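Bed shows two offcuts left at the fence side (200,268),(197,310) and three at the rule side (365,278),(385,278),(360,340); the middle is cleared.

apply_moves(motion=[{"translation":[-0.005,0.0177,0],"rot":[0,0,0]},{"translation":[-0.005,0.0177,0],"rot":[0,0,0]},{"translation":[-0.005,0.0177,0],"rot":[0,0,0]},{"translation":[-0.005,0.0177,0],"rot":[0,0,0]},{"translation":[-0.005,0.0177,0],"rot":[0,0,0]},{"translation":[-0.005,0.0177,0],"rot":[0,0,0]},{"translation":[-0.005,0.0177,0],"rot":[0,0,0]},{"translation":[-0.005,0.0177,0],"rot":[0,0,0]}])

```text
t: 10.83
eef_pos: [0.5218, 0.0498, 0.1298]
tool_rot: [-0.0, 1.0, 0.031, -0.0]
ft_force: [-0.1, 0.7, -2.2]
width: 0.0188
gripper_force: 78.7
```

apply_moves(motion=[{"translation":[-0.001,0,-0.01],"rot":[0,0,0]},{"translation":[0,0,-0.01],"rot":[0,0,0]},{"translation":[0,0,-0.007],"rot":[0,0,0]},{"translation":[0,0,-0.0025],"rot":[0,0,0]},{"translation":[0,0,0],"rot":[0,0,0]},{"translation":[0,0,0],"rot":[0,0,0]}])

```text
t: 11.33
eef_pos: [0.5213, 0.0474, 0.1004]
tool_rot: [0.0, 1.0, 0.03, -0.0]
ft_force: [0.2, 0.0, -1.6]
width: 0.0192
gripper_force: 78.8
```

apply_moves(motion=[{"translation":[0.0005,-0.008,0],"rot":[0,0,0]},{"translation":[0.0005,-0.008,0],"rot":[0,0,0]},{"translation":[0.0005,-0.008,0],"rot":[0,0,0]},{"translation":[0.0005,-0.008,0],"rot":[0,0,0]},{"translation":[0.0005,-0.008,0],"rot":[0,0,0]},{"translation":[0.0005,-0.008,0],"rot":[0,0,0]},{"translation":[0.0005,-0.008,0],"rot":[0,0,0]},{"translation":[0.0005,-0.008,0],"rot":[0,0,0]}])

```text
t: 12.0
eef_pos: [0.5253, -0.0163, 0.1007]
tool_rot: [0.0, 1.0, 0.031, 0.0]
ft_force: [0.4, -0.4, -2.1]
width: 0.0189
gripper_force: 78.8
```

apply_moves(motion=[{"translation":[0.0005,-0.008,0],"rot":[0,0,0]},{"translation":[0.0005,-0.008,0],"rot":[0,0,0]},{"translation":[0.0005,-0.008,0],"rot":[0,0,0]},{"translation":[0.0005,-0.008,0],"rot":[0,0,0]},{"translation":[0.0005,-0.008,0],"rot":[0,0,0]},{"translation":[0.0005,-0.008,0],"rot":[0,0,0]},{"translation":[0.0005,-0.008,0],"rot":[0,0,0]},{"translation":[0.0005,-0.008,0],"rot":[0,0,0]}])

```text
t: 12.67
eef_pos: [0.5294, -0.0801, 0.1007]
tool_rot: [0.0, 1.0, 0.031, 0.0]
ft_force: [1.8, 0.8, -2.0]
width: 0.019
gripper_force: 78.8
```

apply_moves(motion=[{"translation":[0.0005,-0.008,0],"rot":[0,0,0]},{"translation":[0.0005,-0.008,0],"rot":[0,0,0]},{"translation":[0,0,0],"rot":[0,0,0]},{"translation":[0,0,0.015],"rot":[0,0,0]},{"translation":[0,0,0.015],"rot":[0,0,0]}])

```text
t: 13.08
eef_pos: [0.5295, -0.0955, 0.1304]
tool_rot: [0.0, 1.0, 0.031, -0.001]
ft_force: [-0.5, -0.1, -1.8]
width: 0.019
gripper_force: 79.2
```

apply_moves(motion=[{"translation":[0.007,0.0185,0],"rot":[0,0,0]},{"translation":[0.007,0.0185,0],"rot":[0,0,0]},{"translation":[0.007,0.0185,0],"rot":[0,0,0]},{"translation":[0.007,0.0185,0],"rot":[0,0,0]},{"translation":[0.007,0.0185,0],"rot":[0,0,0]},{"translation":[0.007,0.0185,0],"rot":[0,0,0]},{"translation":[0.007,0.0185,0],"rot":[0,0,0]},{"translation":[0.007,0.0185,0],"rot":[0,0,0]}])

```text
t: 13.75
eef_pos: [0.5862, 0.0538, 0.1304]
tool_rot: [-0.0, 1.0, 0.031, -0.0]
ft_force: [-0.5, 0.4, -2.6]
width: 0.0191
gripper_force: 79.3
```

```bash
python3 -c "
from h import *
st(); c=cam('side'); crop(c,180,120,300,250,4.5,'s5.png')"
```

```text
t13.8 p [0.5862 0.0538 0.1304] yaz -86.41 zax [-0.001  0.    -1.   ] q [-0.85  0.66  1.    1.84 -0.66  1.01 -1.08] F [-0.5  0.4 -2.6] w 0.0191 gf 79
```

View pics/s5.png

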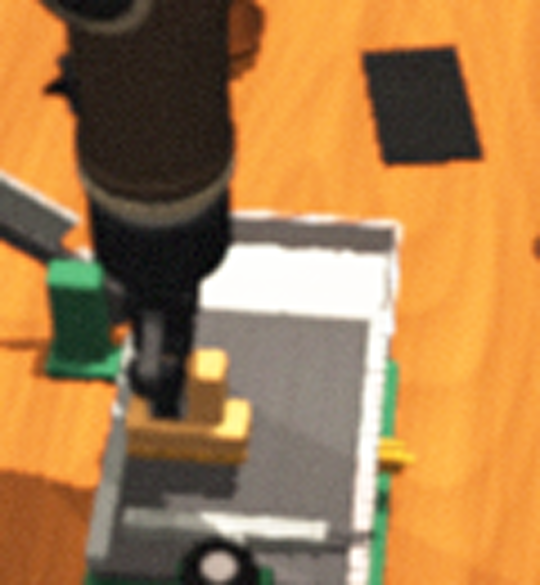

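Rule side is clear; the block is now above the fence side. Third pass.

apply_moves(motion=[{"translation":[-0.001,0,-0.01],"rot":[0,0,0]},{"translation":[0,0,-0.01],"rot":[0,0,0]},{"translation":[0,0,-0.007],"rot":[0,0,0]},{"translation":[0,0,-0.003],"rot":[0,0,0]},{"translation":[0,0,0],"rot":[0,0,0]},{"translation":[0,0,0],"rot":[0,0,0]}])

```text
t: 14.3
eef_pos: [0.5849, 0.0515, 0.1003]
tool_rot: [0.0, 1.0, 0.03, -0.0]
ft_force: [0.2, 0.9, -2.2]
width: 0.0191
gripper_force: 79.1
```

apply_moves(motion=[{"translation":[0.0005,-0.008,0],"rot":[0,0,0]},{"translation":[0.0005,-0.008,0],"rot":[0,0,0]},{"translation":[0.0005,-0.008,0],"rot":[0,0,0]},{"translation":[0.0005,-0.008,0],"rot":[0,0,0]},{"translation":[0.0005,-0.008,0],"rot":[0,0,0]},{"translation":[0.0005,-0.008,0],"rot":[0,0,0]},{"translation":[0.0005,-0.008,0],"rot":[0,0,0]},{"translation":[0.0005,-0.008,0],"rot":[0,0,0]}])

```text
t: 14.97
eef_pos: [0.5892, -0.0123, 0.1007]
tool_rot: [-0.0, 1.0, 0.031, 0.0]
ft_force: [-0.5, 0.5, -2.1]
width: 0.0191
gripper_force: 79.1
```

apply_moves(motion=[{"translation":[0.0005,-0.008,0],"rot":[0,0,0]},{"translation":[0.0005,-0.008,0],"rot":[0,0,0]},{"translation":[0.0005,-0.008,0],"rot":[0,0,0]},{"translation":[0.0005,-0.008,0],"rot":[0,0,0]},{"translation":[0.0005,-0.008,0],"rot":[0,0,0]},{"translation":[0.0005,-0.008,0],"rot":[0,0,0]},{"translation":[0.0005,-0.008,0],"rot":[0,0,0]},{"translation":[0.0005,-0.008,0],"rot":[0,0,0]}])

```text
t: 15.63
eef_pos: [0.5933, -0.0762, 0.1007]
tool_rot: [0.0, 1.0, 0.031, 0.0]
ft_force: [-0.5, 0.0, -3.2]
width: 0.0192
gripper_force: 79.1
```

apply_moves(motion=[{"translation":[0.0005,-0.008,0],"rot":[0,0,0]},{"translation":[0.0005,-0.008,0],"rot":[0,0,0]},{"translation":[0,0,0],"rot":[0,0,0]},{"translation":[0,0,0.02],"rot":[0,0,0]},{"translation":[0,0,0.02],"rot":[0,0,0]},{"translation":[-0.02,-0.01,0.02],"rot":[0,0,0]},{"translation":[-0.02,-0.01,0.02],"rot":[0,0,0]},{"translation":[-0.02,-0.01,0.02],"rot":[0,0,0]}])

```text
t: 16.3
eef_pos: [0.5334, -0.1216, 0.2012]
tool_rot: [0.0, 1.0, 0.031, -0.0]
ft_force: [-0.2, 0.2, -0.6]
width: 0.0191
gripper_force: 79.2
```

```bash
python3 - <<'E'
from h import *
st(); c=cam('side'); t=cam('top')
# image bright blobs on bed, both views
p=np.load("shear.npy")
for k,n in((c,"side"),(t,"top")):
    a=p[2]; W=lambda x,y:proj(k,[p[0]+x*np.cos(a)-y*np.sin(a),p[1]+x*np.sin(a)+y*np.cos(a),.05])
    m=np.zeros(k["im"].shape[:2],np.uint8); cv2.fillPoly(m,[np.array([W(66,-101),W(66,60),W(-58,60),W(-58,-101)]).astype(np.int32)],1)
    g=cv2.cvtColor(k["im"],cv2.COLOR_BGR2GRAY); b=((g>120)&(m>0)).astype(np.uint8); print(n,cv2.connectedComponentsWithStats(b)[2][1:].tolist())
d=np.hstack([cv2.resize(c["im"][90:250,180:310],(488,600)),]); e=cv2.resize(t["im"][140:225,180:330],None,fx=2,fy=2)
o=np.zeros((600,800,3),np.uint8);o[:,:488]=d;o[:170,490:790]=e;cv2.imwrite("pics/s6.png",o)
E
```

```text
t16.3 p [ 0.5334 -0.1216  0.2012] yaz -86.39 zax [-0.001 -0.    -1.   ] q [-0.66  0.51  1.1   1.88 -0.51  1.08 -0.86] F [-0.2  0.2 -0.6] w 0.0191 gf 79
side []
top []
```

View pics/s6.png

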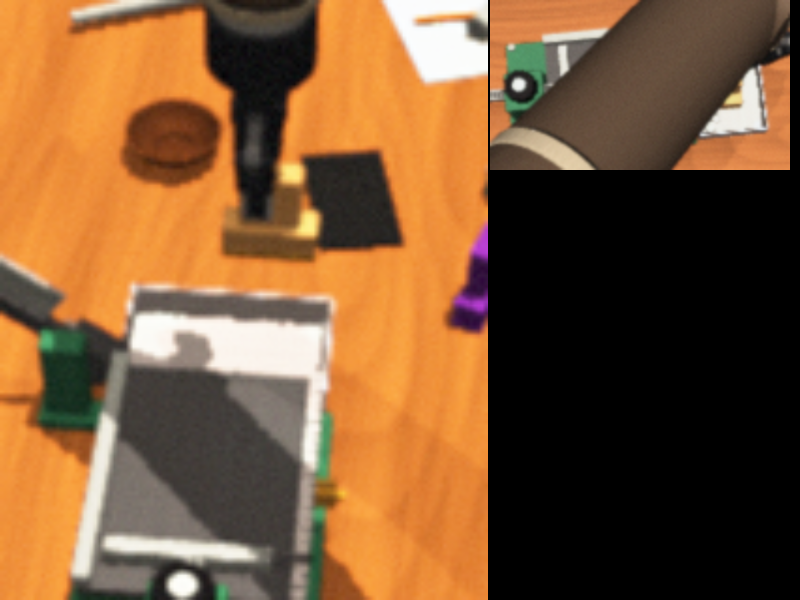

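Bed is clear in both views and no offcut is outside. Taking the block back to the pad.

apply_moves(motion=[{"translation":[-0.003,-0.0136,0],"rot":[0,0,6.3]},{"translation":[-0.003,-0.0136,0],"rot":[0,0,6.3]},{"translation":[-0.003,-0.0136,0],"rot":[0,0,6.3]},{"translation":[-0.003,-0.0136,0],"rot":[0,0,6.3]},{"translation":[-0.003,-0.0136,0],"rot":[0,0,6.3]},{"translation":[-0.003,-0.0136,0],"rot":[0,0,6.3]},{"translation":[-0.003,-0.0136,0],"rot":[0,0,6.3]},{"translation":[-0.003,-0.0136,0],"rot":[0,0,6.3]}])

```text
t: 17.07
eef_pos: [0.5104, -0.2302, 0.2003]
tool_rot: [-0.0, 0.89, 0.456, 0.0]
ft_force: [0.0, -0.4, -2.3]
width: 0.0189
gripper_force: 79.2
```

apply_moves(motion=[{"translation":[-0.003,-0.0136,0],"rot":[0,0,6.3]},{"translation":[-0.003,-0.0136,0],"rot":[0,0,6.3]},{"translation":[-0.003,-0.0136,0],"rot":[0,0,6.3]},{"translation":[-0.003,-0.0136,0],"rot":[0,0,6.3]},{"translation":[-0.003,-0.0136,0],"rot":[0,0,6.3]},{"translation":[-0.003,-0.0136,0],"rot":[0,0,6.3]},{"translation":[-0.003,-0.0136,0],"rot":[0,0,6.3]},{"translation":[-0.003,-0.0136,0],"rot":[0,0,6.3]}])

```text
t: 17.73
eef_pos: [0.4865, -0.3391, 0.2001]
tool_rot: [-0.0, 0.611, 0.792, 0.0]
ft_force: [-0.4, -0.1, -3.1]
width: 0.0188
gripper_force: 79.2
```

apply_moves(motion=[{"translation":[-0.004,0,-0.03],"rot":[0,0,0]},{"translation":[0,0,-0.03],"rot":[0,0,0]},{"translation":[0,0,-0.03],"rot":[0,0,0]},{"translation":[0,0,-0.025],"rot":[0,0,0]},{"translation":[0,0,-0.015],"rot":[0,0,0]},{"translation":[0,0,-0.01],"rot":[0,0,0]},{"translation":[0,0,0],"rot":[0,0,0]},{"translation":[0,0,0],"rot":[0,0,0]}])

```text
t: 18.4
eef_pos: [0.4824, -0.339, 0.0605]
tool_rot: [-0.0, 0.613, 0.79, -0.0]
ft_force: [0.7, 0.3, -1.6]
width: 0.019
gripper_force: 79.0
```

apply_moves(motion=[{"translation":[0,0,-0.003],"rot":[0,0,0]},{"translation":[0,0,0],"rot":[0,0,0]},{"translation":[0,0,0],"rot":[0,0,0]}])

```text
t: 18.65
eef_pos: [0.4828, -0.3392, 0.0585]
tool_rot: [0.001, 0.613, 0.79, 0.0]
ft_force: [-0.5, 0.4, -2.4]
width: 0.0187
gripper_force: 79.0
```

apply_moves(motion=[{"translation":[0,0,-0.002],"rot":[0,0,0]},{"translation":[0,0,-0.0015],"rot":[0,0,0]},{"translation":[0,0,0],"rot":[0,0,0]},{"translation":[0,0,0],"rot":[0,0,0]}])

```text
t: 18.98
eef_pos: [0.4822, -0.3389, 0.0542]
tool_rot: [-0.0, 0.613, 0.79, 0.0]
ft_force: [-0.3, 0.1, -1.5]
width: 0.0191
gripper_force: 79.0
```

apply_moves(motion=[{"translation":[0,0,-0.001],"rot":[0,0,0]},{"translation":[0,0,0],"rot":[0,0,0]},{"translation":[0,0,0],"rot":[0,0,0]},{"translation":[0,0,0],"rot":[0,0,0]}])

```text
t: 19.32
eef_pos: [0.4823, -0.339, 0.0538]
tool_rot: [0.0, 0.613, 0.79, 0.0]
ft_force: [-0.9, 2.9, 5.3]
width: 0.0192
gripper_force: 80.1
```

apply_moves(motion=[{"translation":[0,0,0],"rot":[0,0,0]},{"translation":[0,0,0],"rot":[0,0,0]},{"translation":[0,0,0],"rot":[0,0,0]},{"translation":[0,0,0],"rot":[0,0,0]},{"translation":[0,0,0],"rot":[0,0,0]},{"translation":[0,0,0.01],"rot":[0,0,0]},{"translation":[0,0,0.03],"rot":[0,0,0]},{"translation":[0,0,0.03],"rot":[0,0,0]}], grip=1)

```text
t: 19.98
eef_pos: [0.4812, -0.3386, 0.1235]
tool_rot: [-0.001, 0.613, 0.79, -0.0]
ft_force: [0.5, -0.3, 1.5]
width: 0.0856
gripper_force: 0.0
```

apply_moves(motion=[{"translation":[0,0,0.03],"rot":[0,0,0]},{"translation":[0,0,0.03],"rot":[0,0,0]},{"translation":[0.0037,0.031,0.015],"rot":[0,0,5]},{"translation":[0.0037,0.031,0],"rot":[0,0,5]},{"translation":[0.0037,0.031,0],"rot":[0,0,5]},{"translation":[0.0037,0.031,0],"rot":[0,0,5]},{"translation":[0.0037,0.031,0],"rot":[0,0,5]},{"translation":[0.0037,0.031,0],"rot":[0,0,5]}])

```text
t: 20.65
eef_pos: [0.5044, -0.1517, 0.1991]
tool_rot: [0.001, 0.386, 0.923, 0.0]
ft_force: [0.1, 0.1, -0.5]
width: 0.0854
gripper_force: 0.0
```

```bash
python3 - <<'E'
from h import *
st(); s=cam('side'); t=cam('top')
B=s["im"][85:165,225:305]; A=t["im"][100:260,100:330]
o=np.zeros((420,800,3),np.uint8); o[:400,:400]=cv2.resize(B,(400,400),interpolation=cv2.INTER_CUBIC); o[:278,400:800]=cv2.resize(A,(400,278),interpolation=cv2.INTER_CUBIC)
cv2.imwrite("pics/s7.png",o)
hsv=cv2.cvtColor(t["im"],cv2.COLOR_BGR2HSV)
m=((hsv[...,1]<60)&(hsv[...,2]>140)).astype(np.uint8); m[:,:60]=0; m[:,156:]=0; m[:120]=0; m[260:]=0
for k in cv2.findContours(m,cv2.RETR_EXTERNAL,cv2.CHAIN_APPROX_NONE)[0]:
    r=cv2.minAreaRect(k)
    if r[1][0]*r[1][1]>100:
        b=np.array([onz(t,*q,.006)[:2] for q in cv2.boxPoints(r)]); print("bar",b.mean(0).round(4),b.round(4).tolist())
E
```

```text
t20.6 p [ 0.5044 -0.1517  0.1991] yaz 44.60 zax [ 0.001 -0.    -1.   ] q [-0.19  0.3   0.48  1.91 -0.16  0.97  1.14] F [ 0.1  0.1 -0.5] w 0.0854 gf 0
bar [0.5543 0.3613] [[0.5117, 0.4112], [0.6121, 0.3288], [0.5966, 0.3113], [0.4967, 0.3938]]
```

View pics/s7.png

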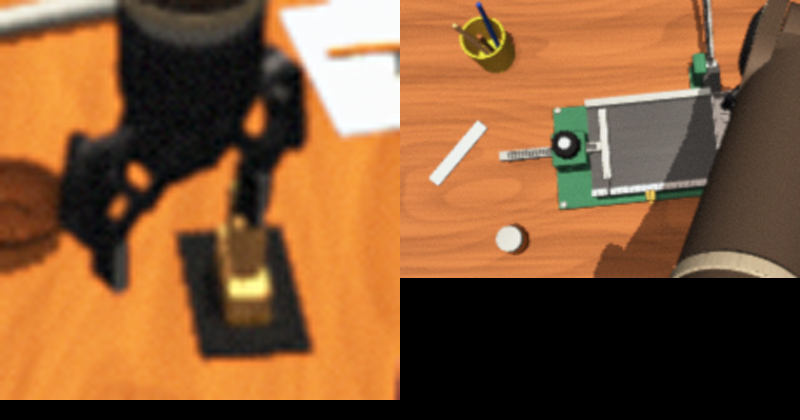

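The block stands on the pad (s7 (245,275)), the bed is clear, and the bar lies where it was (s7 (458,152)). Next, the knob.

apply_moves(motion=[{"translation":[0.0037,0.031,0],"rot":[0,0,6]},{"translation":[0.0037,0.031,0],"rot":[0,0,6]},{"translation":[0.0037,0.031,0],"rot":[0,0,6]},{"translation":[0.0037,0.031,0],"rot":[0,0,6]},{"translation":[0.0037,0.031,0],"rot":[0,0,6]},{"translation":[0.0037,0.031,0],"rot":[0,0,6]},{"translation":[0.0037,0.031,0],"rot":[0,0,6]},{"translation":[0.0037,0.031,0],"rot":[0,0,6]}])

```text
t: 21.42
eef_pos: [0.5343, 0.0957, 0.1989]
tool_rot: [0.0, -0.022, 1.0, -0.0]
ft_force: [-0.3, -0.3, 0.6]
width: 0.0857
gripper_force: 0.0
```

apply_moves(motion=[{"translation":[0.0037,0.031,0],"rot":[0,0,6]},{"translation":[0.0037,0.031,0],"rot":[0,0,6]},{"translation":[0,0,0],"rot":[0,0,0]},{"translation":[0,0,0],"rot":[0,0,0]},{"translation":[0,0,0],"rot":[0,0,0]}])

```text
t: 21.83
eef_pos: [0.5416, 0.1557, 0.1984]
tool_rot: [-0.0, -0.124, 0.992, -0.001]
ft_force: [0.6, -1.2, -0.2]
width: 0.0854
gripper_force: 0.0
```

```bash
python3 -c "
from h import *
st()"
```

```text
t21.8 p [0.5416 0.1557 0.1984] yaz 104.23 zax [ 0.    -0.001 -1.   ] q [-0.48  0.35  0.15  1.8  -0.06  1.    1.51] F [ 0.6 -1.2 -0.2] w 0.0854 gf 0
```

apply_moves(motion=[{"translation":[-0.001,0,-0.025],"rot":[0,0,0]},{"translation":[0,0,-0.025],"rot":[0,0,0]},{"translation":[0,0,-0.025],"rot":[0,0,0]},{"translation":[0,0,-0.02],"rot":[0,0,0]},{"translation":[0,0,-0.01],"rot":[0,0,0]},{"translation":[0,0,-0.004],"rot":[0,0,0]},{"translation":[0,0,0],"rot":[0,0,0]},{"translation":[0,0,0],"rot":[0,0,0]}])

```text
t: 22.5
eef_pos: [0.5412, 0.1566, 0.0901]
tool_rot: [0.001, -0.124, 0.992, 0.0]
ft_force: [-0.1, 0.6, 0.7]
width: 0.0855
gripper_force: 0.0
```

apply_moves(motion=[{"translation":[0,0,0],"rot":[0,0,0]},{"translation":[0,0,0],"rot":[0,0,0]},{"translation":[0,0,0],"rot":[0,0,0]},{"translation":[0,0,0],"rot":[0,0,0]},{"translation":[0,0,0],"rot":[0,0,0]},{"translation":[0,0,0],"rot":[0,0,0]}], grip=0, newtons=50)

```text
t: 23.0
eef_pos: [0.5413, 0.1558, 0.0903]
tool_rot: [0.001, -0.125, 0.992, -0.001]
ft_force: [-1.6, -4.7, 7.6]
width: 0.0404
gripper_force: 49.9
```

```bash
python3 -c "
from h import *
st()"
```

```text
t23.0 p [0.5413 0.1558 0.0903] yaz 104.33 zax [ 0.002 -0.001 -1.   ] q [-0.47  0.48  0.13  1.9  -0.08  0.77  1.53] F [-1.6 -4.7  7.6] w 0.0404 gf 50
```

apply_moves(motion=[{"translation":[0,0,0],"rot":[0,0,-6]},{"translation":[0,0,0],"rot":[0,0,-6]},{"translation":[0,0,0],"rot":[0,0,-6]},{"translation":[0,0,0],"rot":[0,0,-6]},{"translation":[0,0,0],"rot":[0,0,-6]},{"translation":[0,0,0],"rot":[0,0,-6]},{"translation":[0,0,0],"rot":[0,0,-6]},{"translation":[0,0,0],"rot":[0,0,-6]}])

```text
t: 23.67
eef_pos: [0.5412, 0.1551, 0.0903]
tool_rot: [0.001, 0.292, 0.956, -0.0]
ft_force: [-1.4, -5.5, 7.4]
width: 0.0407
gripper_force: 50.1
```

apply_moves(motion=[{"translation":[0,0,0],"rot":[0,0,-6]},{"translation":[0,0,0],"rot":[0,0,-6]},{"translation":[0,0,0],"rot":[0,0,-6]},{"translation":[0,0,0],"rot":[0,0,-6]},{"translation":[0,0,0],"rot":[0,0,-6]},{"translation":[0,0,0],"rot":[0,0,-6]},{"translation":[0,0,0],"rot":[0,0,-6]},{"translation":[0,0,0],"rot":[0,0,-6]}])

```text
t: 24.33
eef_pos: [0.5407, 0.1547, 0.0903]
tool_rot: [0.001, 0.656, 0.755, -0.0]
ft_force: [-3.3, -7.4, 10.4]
width: 0.0409
gripper_force: 50.3
```

```bash
cat >> h.py <<'E'
p=np.load("shear.npy"); ca,sa=np.cos(p[2]),np.sin(p[2])
def W(x,y,z): return np.array([p[0]+(x*ca-y*sa)/1000,p[1]+(x*sa+y*ca)/1000,z/1000])
def inv(w):
    d=np.array(w[:2])-p[:2]; return np.array([d[0]*ca+d[1]*sa,-d[0]*sa+d[1]*ca])*1000
def prof(k,x,z,y0,y1,n):
    ys=np.linspace(y0,y1,n); q=np.array([proj(k,W(x,y,z)) for y in ys],np.float32)
    g=cv2.cvtColor(k["im"],cv2.COLOR_BGR2GRAY).astype(np.float32)
    return ys,cv2.remap(g,q[:,0].reshape(-1,1),q[:,1].reshape(-1,1),cv2.INTER_LINEAR).ravel()
def stopfind(k):
    # bright stop bar top profile along feed at several x
    out=[]
    for x in (-45,-30,-20,25,40,55):
        ys,g=prof(k,x,67.5,-30,100,261)
        i=np.where(g>150)[0] if (g>150).any() else []
        if len(i): out.append((x,ys[i[0]],ys[i[-1]]))
    return out
E
python3 - <<'E'
from h import *
st()
for n in("top","side"):
    k=cam(n); print(n,np.round(stopfind(k),1).tolist())
E
```

```text
t24.3 p [0.5407 0.1547 0.0903] yaz 8.01 zax [ 0.    -0.002 -1.   ] q [-0.79  0.53  0.57  1.92 -0.39  0.8   0.13] F [-3.3 -7.4 10.4] w 0.0409 gf 50
top [[-45.0, 50.0, 63.5], [-30.0, 51.5, 64.0], [-20.0, 51.0, 64.5], [25.0, 51.0, 63.5], [40.0, 52.0, 63.5], [55.0, 51.5, 64.5]]
side [[-30.0, 56.5, 64.0]]
```

```bash
cat >> h.py <<'E'
def rider(k):
    hsv=cv2.cvtColor(k["im"],cv2.COLOR_BGR2HSV).astype(np.float32); r=[]
    b=k["im"][...,2].astype(np.float32)-k["im"][...,0]
    ys=np.linspace(-15,40,111)
    for x in (-94,-91,-88,-85,-82):
        q=np.array([proj(k,W(x,y,63)) for y in ys],np.float32)
        v=cv2.remap(b,q[:,0].reshape(-1,1),q[:,1].reshape(-1,1),cv2.INTER_LINEAR).ravel()
        w=v-np.median(v); i=np.where(w>w.max()/2)[0]; r.append((x,round(float(ys[i[0]]),1),round(float(ys[i[-1]]),1),int(v.max()),int(np.median(v))))
    return r
E
python3 - <<'E'
from h import *
for n in("top","side"):
    k=cam(n); print(n,rider(k))
    u=proj(k,W(-85,9,63)); print(u)
    a,b=int(u[0]),int(u[1]); 
    print((k["im"][b-5:b+6,a-8:a+9,2].astype(int)-k["im"][b-5:b+6,a-8:a+9,0]))
    print(cv2.cvtColor(k["im"],cv2.COLOR_BGR2GRAY)[b-5:b+6,a-8:a+9])
E
```

```text
top [(-94, 3.0, 17.0, 130, -19), (-91, 2.5, 17.5, 136, -20), (-88, 2.5, 18.0, 136, -11), (-85, 2.5, 18.0, 133, -2), (-82, 3.5, 17.5, 92, 1)]
[243.8739312  210.35333354]
[[ 10  11  10  10   9   7   8   7   5   1   3   0   2   3   1  -2  -3]
 [  4   3   0   0  -2  -3  -5  -5  -5  -8  -5  -4  -3  -5  -4  -3  -3]
 [ -3  -4  -2  -3  -3  -3  -4  -3  -3  -4  -2  -3  -3  -3  -1  -2  -1]
 [ -2  -1  -2  -2  -1  -3   1   1   0   3  11   2  -2  -2  -2  -2  -3]
 [  1  -1   0  -2  -3   0  20  34  39  73  83  36   2   2   2   3   0]
 [  1   0  -1   1   1  17  96 121 112 131 133  86  13  -3  -5 -10 -10]
 [  0  -1  -2  -5  -5  18 102 133 121 137 133  90  12 -11 -11 -14 -16]
 [-12 -14 -11 -13 -13   1  86 134 120 136 137  92   3 -21 -25 -22 -22]
 [-21 -24 -21 -21 -23 -14  55 127 120 131 136  92   2 -18 -22 -24 -20]
 [-23 -21 -22 -20 -21 -12  41 117 119 118 125  91  16  -1   2   5  13]
 [-16 -15 -12  -3   3   4  34  83 106 122 105  84  66  66  76  82  94]]
[[117 120 126 119 127 127 129 130 140 148 160 166 168 168 184 201 207]
 [160 168 177 174 185 189 186 189 210 219 229 237 237 216 232 240 240]
 [232 2
[... 1667 characters left out ...]
164 234 253 254 251 198 142 141 151 176 177 173 178 181 182]
 [138 135 165 235 249 248 233 174 146 147 146 168 173 172 175 181 181]
 [141 129 167 242 254 252 242 207 189 184 182 177 176 173 176 183 183]
 [133 128 176 251 255 253 242 221 204 205 202 198 190 180 178 182 179]
 [134 128 186 254 255 248 216 192 186 186 187 187 185 181 179 184 183]
 [138 134 196 255 255 252 220 204 205 207 205 206 201 192 195 185 183]
 [133 137 201 254 255 254 219 186 190 189 197 206 208 212 209 193 182]
 [138 139 198 255 255 251 196 125 119 130 132 148 166 189 196 188 182]
 [133 133 194 253 255 254 199 103  75  79  81  90 118 152 169 177 186]
 [125 146 211 254 255 253 198 109  87  84  78  89 131 164 178 182 183]]
```

```bash
python3 - <<'E'
from h import *
t=cam("top"); s=cam("side")
print("line top",[inv(onz(t,243.15,v,.063)).round(1).tolist() for v in (210,211,212,213)])
print("line side",[inv(onz(s,u,219.0,.063)).round(1).tolist() for u in (265,266,267)])
def dip(k,xs,y0,y1,z):
    for x in xs:
        ys,g=prof(k,x,z,y0,y1,(y1-y0)*2+1); print(x,g.astype(int).tolist()[::1])
dip(t,(-84,-87,-90),2,18,63); dip(s,(-82,-84,-87),2,18,63)
E
```

```text
line top [[-83.8, 10.9], [-86.6, 11.2], [-89.5, 11.4], [-92.3, 11.7]]
line side [[-84.4, 8.8], [-87.1, 8.6], [-89.8, 8.3]]
-84 [122, 132, 140, 151, 160, 171, 183, 192, 197, 195, 194, 192, 189, 188, 184, 180, 176, 172, 168, 166, 172, 178, 183, 189, 194, 194, 189, 186, 180, 176, 171, 159, 145]
-87 [109, 121, 131, 143, 156, 166, 179, 191, 201, 199, 196, 194, 191, 189, 186, 182, 178, 174, 170, 166, 168, 172, 176, 181, 185, 189, 181, 174, 167, 160, 152, 144, 131]
-90 [125, 132, 139, 146, 158, 167, 178, 190, 199, 203, 200, 197, 194, 191, 189, 185, 181, 178, 174, 170, 168, 172, 175, 179, 183, 186, 183, 176, 169, 161, 153, 147, 140]
-82 [199, 203, 206, 208, 211, 213, 216, 218, 215, 211, 206, 202, 197, 192, 188, 189, 192, 194, 197, 199, 201, 204, 201, 199, 197, 194, 192, 190, 188, 178, 172, 163, 154]
-84 [186, 189, 192, 195, 198, 201, 204, 206, 203, 200, 197, 194, 191, 187, 186, 189, 192, 195, 198, 201, 204, 205, 202, 199, 197, 194, 191, 189, 182, 174, 164, 154, 144]
-87 [181, 186, 189, 194, 198, 201, 206, 204, 200, 197, 194, 190, 186, 183, 185, 188, 191, 194, 198, 200, 204, 202, 200, 198, 196, 194, 192, 188, 178, 169, 159, 149, 141]
```

apply_moves(motion=[{"translation":[0,0,0],"rot":[0,0,-6]},{"translation":[0,0,0],"rot":[0,0,-6]},{"translation":[0,0,0],"rot":[0,0,-6]},{"translation":[0,0,0],"rot":[0,0,-6]},{"translation":[0,0,0],"rot":[0,0,-6]},{"translation":[0,0,0],"rot":[0,0,-6]},{"translation":[0,0,0],"rot":[0,0,-6]},{"translation":[0,0,0],"rot":[0,0,-6]}])

```text
t: 25.3
eef_pos: [0.54, 0.1548, 0.0903]
tool_rot: [0.0, 0.906, 0.423, -0.001]
ft_force: [-6.2, -7.4, 13.9]
width: 0.0405
gripper_force: 50.5
```

apply_moves(motion=[{"translation":[0,0,0],"rot":[0,0,-6]},{"translation":[0,0,0],"rot":[0,0,-6]},{"translation":[0,0,0],"rot":[0,0,-6]},{"translation":[0,0,0],"rot":[0,0,-6]},{"translation":[0,0,0],"rot":[0,0,-6]},{"translation":[0,0,0],"rot":[0,0,-6]},{"translation":[0,0,0],"rot":[0,0,-6]},{"translation":[0,0,0],"rot":[0,0,-6]}])

```text
t: 25.97
eef_pos: [0.5397, 0.1554, 0.0903]
tool_rot: [0.0, 1.0, 0.018, -0.001]
ft_force: [-7.5, -4.7, 14.4]
width: 0.0406
gripper_force: 50.7
```

```bash
python3 - <<'E'
from h import *
st()
k=cam("top"); print(np.round(stopfind(k),1).tolist())
E
```

```text
t26.0 p [0.5397 0.1554 0.0903] yaz -87.95 zax [-0.001 -0.001 -1.   ] q [-1.06  0.7   1.    1.94 -0.74  0.93 -1.22] F [-7.5 -4.7 14.4] w 0.0406 gf 51
[[-45.0, 30.5, 43.5], [-30.0, 31.5, 44.5], [-20.0, 31.5, 44.5], [25.0, 30.5, 43.5], [40.0, 32.0, 44.0], [55.0, 31.0, 44.5]]
```

apply_moves(motion=[{"translation":[0,0,0],"rot":[0,0,-6]},{"translation":[0,0,0],"rot":[0,0,-6]},{"translation":[0,0,0],"rot":[0,0,-6]},{"translation":[0,0,0],"rot":[0,0,-6]},{"translation":[0,0,0],"rot":[0,0,-6]},{"translation":[0,0,0],"rot":[0,0,-6]},{"translation":[0,0,0],"rot":[0,0,-6]},{"translation":[0,0,0],"rot":[0,0,-6]}])

```text
t: 26.68
eef_pos: [0.5399, 0.1561, 0.0903]
tool_rot: [0.0, 0.921, -0.39, -0.0]
ft_force: [-6.0, -3.4, 12.4]
width: 0.041
gripper_force: 50.6
```

apply_moves(motion=[{"translation":[0,0,0],"rot":[0,0,0]},{"translation":[0,0,0],"rot":[0,0,0]},{"translation":[0,0,0],"rot":[0,0,0]},{"translation":[0,0,0],"rot":[0,0,0]},{"translation":[0,0,0],"rot":[0,0,0]},{"translation":[0,0,0],"rot":[0,0,0]},{"translation":[0,0,0.02],"rot":[0,0,0]},{"translation":[0,0,0.02],"rot":[0,0,0]}], grip=1)

```text
t: 27.35
eef_pos: [0.5397, 0.1568, 0.1289]
tool_rot: [0.001, 0.922, -0.388, -0.001]
ft_force: [0.4, 0.6, -0.1]
width: 0.0855
gripper_force: 0.0
```

```bash
python3 - <<'E'
from h import *
st()
k=cam("top"); print(np.round(stopfind(k),1).tolist())
E
```

```text
t27.4 p [0.5397 0.1568 0.1289] yaz -135.62 zax [-0.002 -0.001 -1.   ] q [-1.18  0.78  1.25  1.91 -0.85  1.11 -1.94] F [ 0.4  0.6 -0.1] w 0.0855 gf 0
[[-45.0, 21.0, 34.0], [-30.0, 20.5, 34.0], [-20.0, 20.0, 33.0], [25.0, 21.5, 34.0], [40.0, 20.5, 34.0], [55.0, 21.5, 34.0]]
```

apply_moves(motion=[{"translation":[0,0,0],"rot":[0,0,7]},{"translation":[0,0,0],"rot":[0,0,7]},{"translation":[0,0,0],"rot":[0,0,7]},{"translation":[0,0,0],"rot":[0,0,7]},{"translation":[0,0,0],"rot":[0,0,7]},{"translation":[0,0,0],"rot":[0,0,7]},{"translation":[0,0,0],"rot":[0,0,7]},{"translation":[0,0,0],"rot":[0,0,7]}])

```text
t: 28.07
eef_pos: [0.5404, 0.1571, 0.1292]
tool_rot: [-0.0, 0.996, 0.094, 0.0]
ft_force: [-0.2, 0.1, 0.2]
width: 0.0856
gripper_force: 0.0
```

apply_moves(motion=[{"translation":[0,0,0],"rot":[0,0,7]},{"translation":[0,0,0],"rot":[0,0,7]},{"translation":[0,0,0],"rot":[0,0,7]},{"translation":[0,0,0],"rot":[0,0,7]},{"translation":[0,0,0],"rot":[0,0,7]},{"translation":[0,0,0],"rot":[0,0,7]},{"translation":[0,0,0],"rot":[0,0,7]},{"translation":[0,0,0],"rot":[0,0,7]}])

```text
t: 28.73
eef_pos: [0.5405, 0.157, 0.1293]
tool_rot: [-0.0, 0.835, 0.55, 0.0]
ft_force: [-0.0, -0.4, 0.0]
width: 0.0852
gripper_force: 0.0
```

apply_moves(motion=[{"translation":[0,0,0],"rot":[0,0,7]},{"translation":[0,0,0],"rot":[0,0,7]},{"translation":[0,0,0],"rot":[0,0,7]},{"translation":[0,0,0],"rot":[0,0,7]},{"translation":[0,0,0],"rot":[0,0,0]},{"translation":[0,0,0],"rot":[0,0,0]}])

```text
t: 29.23
eef_pos: [0.5405, 0.1568, 0.1293]
tool_rot: [-0.0, 0.681, 0.732, 0.0]
ft_force: [-0.1, 0.4, 0.0]
width: 0.0855
gripper_force: 0.0
```

```bash
python3 - <<'E'
from h import *
st()
k=cam("top"); print(np.round(stopfind(k),1).tolist(),rider(k))
E
```

```text
t29.2 p [0.5405 0.1568 0.1293] yaz 4.15 zax [ 0.     0.001 -1.   ] q [-0.84  0.49  0.63  1.9  -0.37  0.88  0.05] F [-0.1  0.4  0. ] w 0.0855 gf 0
[[-45.0, 20.5, 34.5], [-30.0, 20.5, 34.0], [-20.0, 20.0, 33.0], [25.0, 21.0, 34.5], [40.0, 20.5, 34.0], [55.0, 21.0, 34.0]] [(-94, 3.0, 17.0, 131, -18), (-91, 2.5, 17.5, 137, -19), (-88, 2.5, 18.0, 137, -12), (-85, 2.5, 18.0, 132, -3), (-82, 3.5, 17.5, 92, 2)]
```

apply_moves(motion=[{"translation":[0,-0.0005,-0.02],"rot":[0,0,0]},{"translation":[0,0,-0.014],"rot":[0,0,0]},{"translation":[0,0,-0.005],"rot":[0,0,0]},{"translation":[0,0,0],"rot":[0,0,0]}])

```text
t: 29.62
eef_pos: [0.5396, 0.1563, 0.089]
tool_rot: [-0.0, 0.68, 0.733, -0.001]
ft_force: [-0.5, -0.8, 0.3]
width: 0.0853
gripper_force: 0.0
```

apply_moves(motion=[{"translation":[0,0,0],"rot":[0,0,0]},{"translation":[0,0,0],"rot":[0,0,0]},{"translation":[0,0,0],"rot":[0,0,0]},{"translation":[0,0,0],"rot":[0,0,0]},{"translation":[0,0,0],"rot":[0,0,0]},{"translation":[0,0,0],"rot":[0,0,0]}], grip=0)

```text
t: 30.12
eef_pos: [0.5404, 0.1567, 0.0912]
tool_rot: [-0.0, 0.68, 0.733, 0.0]
ft_force: [-3.4, -0.9, 7.0]
width: 0.0405
gripper_force: 49.8
```

apply_moves(motion=[{"translation":[0,0,0],"rot":[0,0,-6]},{"translation":[0,0,0],"rot":[0,0,-6]},{"translation":[0,0,0],"rot":[0,0,-6]},{"translation":[0,0,0],"rot":[0,0,-6]},{"translation":[0,0,0],"rot":[0,0,-6]},{"translation":[0,0,0],"rot":[0,0,-6]},{"translation":[0,0,0],"rot":[0,0,-6]},{"translation":[0,0,0],"rot":[0,0,-6]}])

```text
t: 30.78
eef_pos: [0.5413, 0.1563, 0.0912]
tool_rot: [0.0, 0.92, 0.391, 0.001]
ft_force: [1.4, -1.0, 2.5]
width: 0.0409
gripper_force: 50.1
```

apply_moves(motion=[{"translation":[0,0,0],"rot":[0,0,-6]},{"translation":[0,0,0],"rot":[0,0,-6]},{"translation":[0,0,0],"rot":[0,0,-6]},{"translation":[0,0,0],"rot":[0,0,-3]},{"translation":[0,0,0],"rot":[0,0,0]},{"translation":[0,0,0],"rot":[0,0,0]},{"translation":[0,0,0],"rot":[0,0,0]}])

```text
t: 31.37
eef_pos: [0.5416, 0.156, 0.0912]
tool_rot: [0.0, 0.976, 0.219, 0.001]
ft_force: [2.4, -1.4, 5.0]
width: 0.0408
gripper_force: 50.4
```

```bash
cat >> h.py <<'E'
def patch(k,x0,x1,y0,y1,z,s=1):
    "rectified patch, s px/mm, rows=x (x1 top), cols=y (y1 left)"
    xs=np.arange(x1,x0,-1/s); ys=np.arange(y1,y0,-1/s)
    q=np.array([[proj(k,W(x,y,z)) for y in ys] for x in xs],np.float32)
    return cv2.remap(k["im"],q[...,0],q[...,1],cv2.INTER_CUBIC)
E
python3 - <<'E'
from h import *
st()
t=cam("top"); s=cam("side")
print(np.round(stopfind(t),1).tolist()); print(np.round(stopfind(s),1).tolist())
A=patch(t,-100,-50,-25,45,64,5); B=patch(s,-100,-50,-25,45,64,5)
o=np.vstack([A,np.full((20,A.shape[1],3),128,np.uint8),B]); cv2.imwrite("pics/s8.png",o); print(o.shape)
E
```

```text
t31.4 p [0.5416 0.156  0.0912] yaz -64.66 zax [ 0.003  0.    -1.   ] q [-1.01  0.65  0.92  1.93 -0.67  0.89 -0.88] F [ 2.4 -1.4  5. ] w 0.0408 gf 50
[[-45.0, 6.0, 19.0], [-30.0, 6.5, 20.0], [-20.0, 5.5, 19.0], [25.0, 7.0, 19.0], [40.0, 6.0, 19.5], [55.0, 7.0, 18.5]]
[[-45.0, 1.5, 20.5], [-30.0, 2.5, 19.0]]
(520, 350, 3)
```

View pics/s8.png

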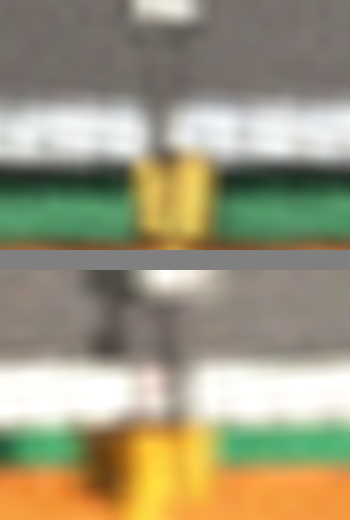

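The rectified top view (upper) shows the pointer at about col 158 and the scribed line at about col 172. The side view (lower) shows them at 175 and 188. So roughly 2.5 mm remain.

```bash
cat >> h.py <<'E'
def dipc(k,x,z,c,hw,ch=None):
    ys=np.arange(c-hw,c+hw+.01,.25); q=np.array([proj(k,W(x,y,z)) for y in ys],np.float32)
    g=k["im"].astype(np.float32).sum(2) if ch is None else k["im"][...,ch].astype(np.float32)
    v=cv2.remap(g,q[:,0].reshape(-1,1),q[:,1].reshape(-1,1),cv2.INTER_CUBIC).ravel()
    n=len(v); base=np.interp(np.arange(n),[0,n-1],[v[:4].max(),v[-4:].max()])
    w=np.clip(base-v,0,None); w[w<w.max()*.3]=0
    return round(float((w*ys).sum()/w.sum()),2),int(w.max())
def align():
    for n in("top","side"):
        k=cam(n); a=[dipc(k,x,65.5,12,6) for x in (-71,-73,-75,-77,-79)]; b=[dipc(k,x,63,10.5 if n=="top" else 9,3.5) for x in (-83,-85,-87,-89,-91,-93)]
        print(n,"ptr",a,np.median([i[0] for i in a]),"line",b,np.median([i[0] for i in b]))
E
python3 - <<'E'
from h import *
align()
E
```

```text
top ptr [(12.81, 141), (12.9, 250), (13.12, 288), (13.3, 283), (13.09, 290)] 13.09 line [(11.09, 103), (10.97, 88), (10.87, 76), (10.97, 72), (11.26, 53), (11.49, 34)] 11.030000000000001
side ptr [(10.89, 222), (11.06, 234), (10.95, 209), (10.83, 189), (10.97, 183)] 10.95 line [(9.14, 66), (8.87, 51), (8.67, 40), (8.56, 39), (8.44, 40), (8.41, 39)] 8.615
```

apply_moves(motion=[{"translation":[0,0,0],"rot":[0,0,-4]},{"translation":[0,0,0],"rot":[0,0,-4]},{"translation":[0,0,0],"rot":[0,0,-1.5]},{"translation":[0,0,0],"rot":[0,0,0]},{"translation":[0,0,0],"rot":[0,0,0]},{"translation":[0,0,0],"rot":[0,0,0]}])

```text
t: 32.07
eef_pos: [0.5416, 0.1558, 0.0912]
tool_rot: [0.0, 0.99, 0.138, 0.001]
ft_force: [1.7, -2.5, 6.2]
width: 0.0405
gripper_force: 51.1
```

```bash
python3 - <<'E'
from h import *
st(); align()
k=cam("top"); a=np.array(stopfind(k)); print(a[:,1:].mean())
E
```

```text
t32.1 p [0.5416 0.1558 0.0912] yaz -74.17 zax [ 0.003 -0.    -1.   ] q [-1.04  0.67  0.96  1.94 -0.7   0.91 -1.01] F [ 1.7 -2.5  6.2] w 0.0405 gf 51
top ptr [(11.44, 147), (11.31, 290), (11.23, 334), (11.05, 282), (10.92, 216)] 11.23 line [(10.59, 93), (10.62, 83), (10.8, 71), (11.16, 81), (11.39, 68), (11.16, 44)] 10.98
side ptr [(11.54, 133), (11.74, 164), (11.61, 183), (11.4, 204), (10.81, 190)] 11.54 line [(8.62, 52), (8.76, 51), (8.65, 56), (8.58, 48), (8.56, 38), (8.51, 28)] 8.6
10.875
```

```bash
python3 - <<'E'
from h import *
for n,c in(("side",9),("top",11)):
  k=cam(n)
  for hw in (4,5,6): print(n,hw,[dipc(k,x,65.5,c,hw) for x in (-72,-74,-76,-78,-80)])
  g=cv2.cvtColor(patch(k,-92,-68,0,22,64,1),cv2.COLOR_BGR2GRAY); print(g[::2])
E
```

```text
side 4 [(8.92, 95), (9.02, 100), (9.06, 113), (9.22, 132), (9.35, 124)]
side 5 [(9.0, 118), (9.2, 129), (9.19, 146), (9.46, 171), (9.56, 165)]
side 6 [(9.43, 141), (9.73, 153), (9.77, 171), (9.86, 198), (9.82, 185)]
[[137 129 125 124 122 121 124 125 123 119 116 114 113 115 119 126 136 146
  157 164 171 176]
 [211 204 197 189 178 168 161 152 145 140 138 137 134 132 135 144 157 171
  188 205 215 224]
 [255 254 248 242 231 214 199 186 173 164 162 160 156 152 155 166 179 195
  213 228 236 242]
 [255 255 254 252 246 233 216 201 183 172 167 164 160 158 161 173 188 205
  225 239 245 247]
 [255 255 253 246 237 219 202 186 171 158 152 149 147 145 149 161 179 201
  221 238 244 244]
 [235 226 213 202 193 179 170 162 153 142 130 123 120 121 126 141 162 188
  210 228 235 233]
 [176 164 154 150 152 154 157 162 163 156 141 126 117 115 120 131 150 169
  186 201 205 199]
 [115 112 119 133 150 168 184 196 198 194 179 162 148 140 142 149 158 169
  177 181 176 168]
 [ 85  92 108 131 153 174 193 204 208 205 196 183 171 169 175 184 188 190
  188 182 172 160]
 [ 83  96 113 136 158 176 196 204 207 207 202 1
[... 879 characters left out ...]
2 130 140 172 202 218 218 219
  225 229 233 238]
 [233 236 237 234 228 222 214 209 201 180 154 142 148 174 198 209 210 215
  221 227 234 239]
 [216 223 230 227 218 207 200 202 197 177 153 138 141 155 172 181 188 194
  197 200 205 210]
 [143 146 153 164 176 184 192 198 194 178 156 142 142 151 161 170 175 173
  166 158 155 157]
 [ 70  71  82 108 139 167 186 193 192 180 165 157 162 172 183 193 194 181
  164 140 117 102]
 [ 49  52  69  94 122 154 174 182 185 175 164 162 171 182 194 204 202 185
  159 127  97  73]
 [ 69  71  85 105 127 154 170 179 181 172 162 165 174 185 196 205 200 182
  156 126 102  82]
 [104 105 113 122 133 150 168 178 180 170 162 165 175 185 195 202 196 178
  154 130 115 104]]
```

Pointer and line coincide within about 0.3 mm in both views. Releasing the knob and going to the bar.

apply_moves(motion=[{"translation":[0,0,0],"rot":[0,0,0]},{"translation":[0,0,0],"rot":[0,0,0]},{"translation":[0,0,0],"rot":[0,0,0]},{"translation":[0,0,0],"rot":[0,0,0]},{"translation":[0,0,0],"rot":[0,0,0]},{"translation":[0,0,0.02],"rot":[0,0,0]},{"translation":[0,0,0.03],"rot":[0,0,0]},{"translation":[0,0,0.03],"rot":[0,0,0]}], grip=1)

```text
t: 32.98
eef_pos: [0.5397, 0.1563, 0.1704]
tool_rot: [0.001, 0.99, 0.138, -0.001]
ft_force: [0.7, 0.5, 0.2]
width: 0.0854
gripper_force: 0.0
```

apply_moves(motion=[{"translation":[0,0.01,0.02],"rot":[0,0,6.25]},{"translation":[0,0.01,0.01],"rot":[0,0,6.25]},{"translation":[0,0.01,0],"rot":[0,0,6.25]},{"translation":[0,0.01,0],"rot":[0,0,6.25]},{"translation":[0,0.01,0],"rot":[0,0,6.25]},{"translation":[0,0.01,0],"rot":[0,0,6.25]},{"translation":[0,0.01,0],"rot":[0,0,6.25]},{"translation":[0,0.01,0],"rot":[0,0,6.25]}])

```text
t: 33.65
eef_pos: [0.5402, 0.2371, 0.2001]
tool_rot: [-0.0, 0.838, 0.546, -0.0]
ft_force: [-0.0, -0.4, -0.0]
width: 0.0855
gripper_force: 0.0
```

```bash
cat >> h.py <<'E'
def bar(k,z=.006,lo=(60,120),hi=(156,260)):
    hsv=cv2.cvtColor(k["im"],cv2.COLOR_BGR2HSV)
    m=((hsv[...,1]<60)&(hsv[...,2]>140)).astype(np.uint8); n=np.zeros_like(m); n[lo[1]:hi[1],lo[0]:hi[0]]=1; m*=n
    for c in cv2.findContours(m,cv2.RETR_EXTERNAL,cv2.CHAIN_APPROX_NONE)[0]:
        r=cv2.minAreaRect(c)
        if r[1][0]*r[1][1]>100:
            b=np.array([onz(k,*q,z)[:2] for q in cv2.boxPoints(r)]); e=sorted([(np.linalg.norm(b[i]-b[i-1]),i) for i in range(4)])[-1][1]; d=b[e]-b[e-1]
            print("bar",b.mean(0).round(4),"az %.1f"%np.degrees(np.arctan2(d[1],d[0])),"len",np.linalg.norm(d).round(3),np.round(r[1],1))
E
python3 - <<'E'
from h import *
st(); t=cam("top"); bar(t); a=np.array(stopfind(t)); print(a[:,1:].mean(1), [dipc(t,x,65.5,11,4) for x in (-72,-74,-76,-78,-80)])
s=cam("side"); bar(s,.006,(170,300),(250,384))
E
```

```text
t33.6 p [0.5402 0.2371 0.2001] yaz -23.81 zax [-0.  0. -1.] q [-1.1   0.49  0.85  1.77 -0.42  1.07 -0.52] F [-0.  -0.4 -0. ] w 0.0855 gf 0
[11.25  9.75 10.5  11.5  10.75 11.75] [(11.14, 163), (11.0, 259), (10.95, 270), (10.84, 212), (10.64, 158)]
bar [0.5545 0.3607] az 140.1 len 0.132 [53.6 10.4]
```

apply_moves(motion=[{"translation":[0.0018,0.0155,0],"rot":[0,0,6.2]},{"translation":[0.0018,0.0155,0],"rot":[0,0,6.2]},{"translation":[0.0018,0.0155,0],"rot":[0,0,6.2]},{"translation":[0.0018,0.0155,0],"rot":[0,0,6.2]},{"translation":[0.0018,0.0155,0],"rot":[0,0,6.2]},{"translation":[0.0018,0.0155,0],"rot":[0,0,6.2]},{"translation":[0.0018,0.0155,0],"rot":[0,0,6.2]},{"translation":[0.0016,0.0158,0],"rot":[0,0,6.2]}])

```text
t: 34.42
eef_pos: [0.5548, 0.3605, 0.1999]
tool_rot: [0.0, 0.534, 0.846, -0.0]
ft_force: [0.3, -0.3, -1.3]
width: 0.0856
gripper_force: 0.0
```

apply_moves(motion=[{"translation":[0,0,-0.03],"rot":[0,0,6.2]},{"translation":[0,0,-0.03],"rot":[0,0,6.2]},{"translation":[0,0,-0.03],"rot":[0,0,6.2]},{"translation":[0,0,-0.03],"rot":[0,0,6.2]},{"translation":[0,0,0],"rot":[0,0,0]},{"translation":[0,0,0],"rot":[0,0,0]}])

```text
t: 34.92
eef_pos: [0.5541, 0.3593, 0.079]
tool_rot: [-0.001, 0.343, 0.939, -0.002]
ft_force: [1.0, 0.0, 1.5]
width: 0.0855
gripper_force: 0.0
```

```bash
python3 - <<'E'
from h import *
st()
E
```

```text
t34.9 p [0.5541 0.3593 0.079 ] yaz 49.89 zax [-0.003 -0.003 -1.   ] q [-0.94  0.67  0.43  1.67 -0.33  0.89  0.5 ] F [1.  0.  1.5] w 0.0855 gf 0
```

apply_moves(motion=[{"translation":[0,0.001,-0.025],"rot":[0,0,0.5]},{"translation":[0,0,-0.025],"rot":[0,0,0]},{"translation":[0,0,-0.012],"rot":[0,0,0]},{"translation":[0,0,-0.008],"rot":[0,0,0]},{"translation":[0,0,0],"rot":[0,0,0]},{"translation":[0,0,0],"rot":[0,0,0]}])

```text
t: 35.42
eef_pos: [0.5554, 0.3621, 0.0114]
tool_rot: [0.0, 0.336, 0.942, 0.0]
ft_force: [-0.4, 0.3, 1.1]
width: 0.0852
gripper_force: 0.0
```

apply_moves(motion=[{"translation":[0,0,0],"rot":[0,0,0]},{"translation":[0,0,0],"rot":[0,0,0]},{"translation":[0,0,0],"rot":[0,0,0]},{"translation":[0,0,0],"rot":[0,0,0]},{"translation":[0,0,0],"rot":[0,0,0]},{"translation":[0,0,0],"rot":[0,0,0]},{"translation":[0,0,0],"rot":[0,0,0]},{"translation":[0,0,0],"rot":[0,0,0]}], grip=0, newtons=70)

```text
t: 36.08
eef_pos: [0.5548, 0.362, 0.0109]
tool_rot: [0.0, 0.336, 0.942, 0.0]
ft_force: [-1.2, -1.6, 5.3]
width: 0.0187
gripper_force: 68.3
```

apply_moves(motion=[{"translation":[0,0,0.01],"rot":[0,0,0]},{"translation":[0,0,0.015],"rot":[0,0,0]},{"translation":[0,0,0.015],"rot":[0,0,0]},{"translation":[0,0,0],"rot":[0,0,0]},{"translation":[0,0,0],"rot":[0,0,0]}])

```text
t: 36.5
eef_pos: [0.5556, 0.3625, 0.0521]
tool_rot: [0.001, 0.336, 0.942, 0.001]
ft_force: [0.5, -0.0, -1.6]
width: 0.0185
gripper_force: 68.6
```

```bash
python3 - <<'E'
from h import *
st(); s=cam("side"); bar(s,.046,(140,270),(270,384))
E
```

```text
t36.5 p [0.5556 0.3625 0.0521] yaz 50.78 zax [ 0.003  0.002 -1.   ] q [-0.92  0.7   0.41  1.68 -0.35  0.83  0.52] F [ 0.5 -0.  -1.6] w 0.0185 gf 69
bar [0.5331 0.3827] az 144.2 len 0.073 [31.1 10.6]
```

apply_moves(motion=[{"translation":[0,0,0.02],"rot":[0,0,0]},{"translation":[0,0,0.025],"rot":[0,0,0]},{"translation":[0,0,0.025],"rot":[0,0,0]},{"translation":[0,0,0.025],"rot":[0,0,0]},{"translation":[0,0,0.025],"rot":[0,0,0]},{"translation":[0,0,0.025],"rot":[0,0,0]},{"translation":[0,0,0],"rot":[0,0,0]},{"translation":[0,0,0],"rot":[0,0,0]}])

```text
t: 37.22
eef_pos: [0.555, 0.3621, 0.1961]
tool_rot: [0.0, 0.336, 0.942, 0.001]
ft_force: [0.0, -0.5, -2.3]
width: 0.0183
gripper_force: 68.8
```

apply_moves(motion=[{"translation":[0.0016,-0.0254,0],"rot":[0,0,-2.95]},{"translation":[0.0016,-0.0254,0],"rot":[0,0,-2.95]},{"translation":[0.0016,-0.0254,0],"rot":[0,0,-2.95]},{"translation":[0.0016,-0.0254,0],"rot":[0,0,-2.95]},{"translation":[0.0016,-0.0254,0],"rot":[0,0,-2.95]},{"translation":[0.0016,-0.0254,0],"rot":[0,0,-2.95]},{"translation":[0.0016,-0.0254,0],"rot":[0,0,-2.95]},{"translation":[0.0016,-0.0254,0],"rot":[0,0,-2.95]}])

```text
t: 37.88
eef_pos: [0.5672, 0.1564, 0.1946]
tool_rot: [-0.0, 0.523, 0.852, -0.0]
ft_force: [0.8, -0.5, -1.7]
width: 0.0185
gripper_force: 68.8
```

apply_moves(motion=[{"translation":[0.0016,-0.0254,0],"rot":[0,0,-2.95]},{"translation":[0.0016,-0.0254,0],"rot":[0,0,-2.95]},{"translation":[0.0016,-0.0254,0],"rot":[0,0,-2.95]},{"translation":[0.0016,-0.0254,0],"rot":[0,0,-2.95]},{"translation":[0.0016,-0.0254,0],"rot":[0,0,-2.95]},{"translation":[0.0016,-0.0254,0],"rot":[0,0,-2.95]},{"translation":[0.0016,-0.0254,0],"rot":[0,0,-2.95]},{"translation":[0.0016,-0.0254,0],"rot":[0,0,-2.95]}])

```text
t: 38.55
eef_pos: [0.5798, -0.0468, 0.1949]
tool_rot: [-0.0, 0.686, 0.727, -0.0]
ft_force: [1.4, -0.1, -0.9]
width: 0.0186
gripper_force: 68.8
```

apply_moves(motion=[{"translation":[0,0,0],"rot":[0,0,0]},{"translation":[0,0,0],"rot":[0,0,0]},{"translation":[0,0,0],"rot":[0,0,0]}])

```text
t: 38.8
eef_pos: [0.5799, -0.0448, 0.1948]
tool_rot: [-0.0, 0.685, 0.729, -0.0]
ft_force: [-0.5, 0.2, -1.9]
width: 0.0184
gripper_force: 68.8
```

```bash
python3 - <<'E'
from h import *
st(); print(inv(telemetry.get_obs()["eef_pos"])); s=cam("side"); t=cam("top")
o=np.hstack([cv2.resize(s["im"][90:250,170:310],(525,600),interpolation=cv2.INTER_CUBIC)]); cv2.imwrite("pics/s9.png",o)
E
```

```text
t38.8 p [ 0.5799 -0.0448  0.1948] yaz 3.52 zax [-0.001  0.    -1.   ] q [-0.56  0.46  0.75  1.79 -0.36  1.03  0.39] F [-0.5  0.2 -1.9] w 0.0184 gf 69
[ 26.3770488  -66.88209016]
```

View pics/s9.png

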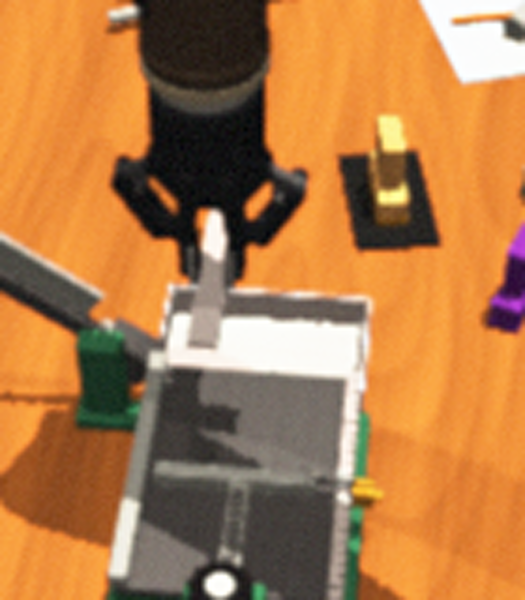

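The bar is held level along the feed ((210,280)), the scraper stands on its pad ((390,180)), and the bed is clear. Lowering.

apply_moves(motion=[{"translation":[0,0,-0.03],"rot":[0,0,0]},{"translation":[0,0,-0.03],"rot":[0,0,0]},{"translation":[0,0,-0.03],"rot":[0,0,0]},{"translation":[0,0,-0.02],"rot":[0,0,0]},{"translation":[0,0,-0.015],"rot":[0,0,0]},{"translation":[0,0,-0.005],"rot":[0,0,0]},{"translation":[0,0,0],"rot":[0,0,0]},{"translation":[0,0,0],"rot":[0,0,0]}])

```text
t: 39.57
eef_pos: [0.5806, -0.0442, 0.0656]
tool_rot: [0.0, 0.684, 0.729, 0.0]
ft_force: [0.2, 0.6, -2.6]
width: 0.0188
gripper_force: 68.9
```

apply_moves(motion=[{"translation":[0,0,-0.002],"rot":[0,0,0]},{"translation":[0,0,0],"rot":[0,0,0]},{"translation":[0,0,0],"rot":[0,0,0]},{"translation":[0,0,0],"rot":[0,0,0]}])

```text
t: 39.9
eef_pos: [0.5806, -0.0445, 0.0638]
tool_rot: [0.0, 0.685, 0.729, 0.0]
ft_force: [0.1, -0.4, -1.4]
width: 0.0182
gripper_force: 68.9
```

apply_moves(motion=[{"translation":[0,0,-0.001],"rot":[0,0,0]},{"translation":[0,0,0],"rot":[0,0,0]},{"translation":[0,0,0],"rot":[0,0,0]},{"translation":[0,0,0],"rot":[0,0,0]}])

```text
t: 40.23
eef_pos: [0.5802, -0.0446, 0.0622]
tool_rot: [-0.0, 0.685, 0.729, 0.0]
ft_force: [-0.7, -0.6, -0.8]
width: 0.019
gripper_force: 68.9
```

apply_moves(motion=[{"translation":[0,0,-0.001],"rot":[0,0,0]},{"translation":[0,0,0],"rot":[0,0,0]},{"translation":[0,0,0],"rot":[0,0,0]},{"translation":[0,0,0],"rot":[0,0,0]}])

```text
t: 40.57
eef_pos: [0.5802, -0.0446, 0.0611]
tool_rot: [-0.0, 0.685, 0.729, -0.0]
ft_force: [-0.2, -0.1, -2.0]
width: 0.0189
gripper_force: 68.9
```

apply_moves(motion=[{"translation":[0,0,-0.0005],"rot":[0,0,0]},{"translation":[0,0,0],"rot":[0,0,0]},{"translation":[0,0,0],"rot":[0,0,0]},{"translation":[0,0,0],"rot":[0,0,0]}])

```text
t: 40.9
eef_pos: [0.5803, -0.0446, 0.0608]
tool_rot: [0.0, 0.685, 0.729, 0.0]
ft_force: [-1.1, -0.4, 3.3]
width: 0.0188
gripper_force: 69.5
```

apply_moves(motion=[{"translation":[0,0.001,0.0004],"rot":[0,0,0]},{"translation":[0,0.001,0],"rot":[0,0,0]},{"translation":[0,0.001,0],"rot":[0,0,0]},{"translation":[-0.0003,0.001,0],"rot":[0,0,0]},{"translation":[0,0,0],"rot":[0,0,0]},{"translation":[0,0,0],"rot":[0,0,0]}])

```text
t: 41.4
eef_pos: [0.5799, -0.0404, 0.0609]
tool_rot: [-0.0, 0.685, 0.729, -0.0]
ft_force: [0.6, -0.2, -1.7]
width: 0.0186
gripper_force: 68.9
```

apply_moves(motion=[{"translation":[0,0.0005,0],"rot":[0,0,0]},{"translation":[0,0.0005,0],"rot":[0,0,0]},{"translation":[0,0,0],"rot":[0,0,0]},{"translation":[0,0,0],"rot":[0,0,0]}])

```text
t: 41.73
eef_pos: [0.5799, -0.0395, 0.061]
tool_rot: [-0.0, 0.685, 0.729, 0.0]
ft_force: [0.6, 0.9, -1.5]
width: 0.0184
gripper_force: 68.9
```

```bash
python3 - <<'E'
from h import *
st(); print(inv(telemetry.get_obs()["eef_pos"]))
for n in("side","top"):
    k=cam(n)
    for x in (20,24,28,32):
        ys,g=prof(k,x,56,-30,25,111); print(n,x,g[::2].astype(int).tolist())
E
```

```text
t41.7 p [ 0.5799 -0.0395  0.061 ] yaz 3.58 zax [ 0.  0. -1.] q [-0.47  0.62  0.63  1.9  -0.51  0.79  0.5 ] F [ 0.6  0.9 -1.5] w 0.0184 gf 69
[ 26.71412087 -61.63532319]
side 20 [188, 179, 175, 172, 171, 170, 173, 177, 180, 183, 185, 186, 187, 186, 185, 183, 182, 181, 179, 178, 177, 178, 178, 177, 176, 174, 173, 170, 167, 164, 160, 157, 154, 151, 145, 136, 128, 121, 113, 106, 98, 93, 89, 86, 83, 81, 79, 77, 75, 74, 73, 72, 71, 70, 69, 69]
side 24 [161, 164, 167, 170, 173, 177, 179, 180, 181, 182, 183, 184, 185, 185, 185, 185, 185, 185, 184, 184, 184, 184, 184, 183, 181, 178, 175, 172, 169, 167, 164, 160, 156, 152, 147, 138, 130, 121, 112, 104, 97, 91, 88, 85, 82, 79, 76, 73, 71, 70, 69, 69, 69, 69, 69, 68]
side 28 [166, 170, 175, 178, 181, 184, 186, 186, 185, 185, 185, 186, 186, 186, 185, 185, 184, 183, 182, 181, 180, 177, 174, 170, 167, 164, 160, 157, 157, 157, 157, 156, 154, 152, 150, 141, 130, 120, 110, 101, 92, 82, 81, 81, 80, 78, 77, 75, 73, 71, 70, 68, 66, 65, 64, 63]
side 32 [167, 171, 175, 179, 181, 183, 185, 185, 184, 184, 184, 184, 184, 184, 184, 184, 183, 183, 182, 182, 181
[... 387 characters left out ...]
 62]
top 24 [36, 36, 37, 39, 40, 40, 40, 41, 42, 44, 44, 44, 44, 44, 44, 45, 46, 47, 49, 50, 50, 50, 50, 51, 51, 50, 50, 51, 52, 54, 55, 55, 55, 56, 56, 56, 56, 55, 55, 55, 55, 55, 55, 57, 58, 58, 58, 58, 59, 60, 61, 61, 61, 61, 62, 62]
top 28 [38, 38, 40, 41, 41, 41, 40, 41, 43, 45, 46, 47, 47, 48, 49, 49, 49, 49, 49, 49, 50, 50, 51, 52, 53, 53, 54, 54, 54, 53, 54, 56, 58, 59, 59, 58, 58, 58, 57, 57, 57, 57, 58, 60, 62, 61, 61, 60, 60, 60, 61, 61, 62, 63, 63, 63]
top 32 [40, 41, 42, 44, 45, 46, 47, 47, 46, 46, 47, 48, 49, 49, 50, 50, 50, 50, 51, 51, 52, 52, 53, 53, 54, 54, 53, 53, 54, 54, 55, 57, 58, 57, 56, 55, 57, 59, 61, 61, 62, 62, 61, 61, 61, 61, 61, 61, 61, 61, 61, 61, 62, 62, 63, 64]
```

apply_moves(motion=[{"translation":[0,0.0004,0],"rot":[0,0,0]},{"translation":[0,0,0],"rot":[0,0,0]},{"translation":[0,0,0],"rot":[0,0,0]}])

```text
t: 42.08
eef_pos: [0.5799, -0.0391, 0.061]
tool_rot: [-0.0, 0.685, 0.729, 0.0]
ft_force: [0.5, -0.6, -0.8]
width: 0.0187
gripper_force: 68.9
```

apply_moves(motion=[{"translation":[0,0.0004,0],"rot":[0,0,0]},{"translation":[0,0,0],"rot":[0,0,0]},{"translation":[0,0,0],"rot":[0,0,0]}])

```text
t: 42.33
eef_pos: [0.5799, -0.0387, 0.0611]
tool_rot: [-0.0, 0.685, 0.729, 0.0]
ft_force: [0.1, 0.2, -1.6]
width: 0.0187
gripper_force: 68.9
```

apply_moves(motion=[{"translation":[0,0.0003,0],"rot":[0,0,0]},{"translation":[0,0,0],"rot":[0,0,0]},{"translation":[0,0,0],"rot":[0,0,0]}])

```text
t: 42.58
eef_pos: [0.5799, -0.0385, 0.061]
tool_rot: [-0.0, 0.685, 0.729, -0.0]
ft_force: [-0.4, -0.5, -1.4]
width: 0.0187
gripper_force: 68.9
```

apply_moves(motion=[{"translation":[0,0.0004,0],"rot":[0,0,0]},{"translation":[0,0,0],"rot":[0,0,0]},{"translation":[0,0,0],"rot":[0,0,0]}])

```text
t: 42.83
eef_pos: [0.5799, -0.0384, 0.0611]
tool_rot: [0.0, 0.685, 0.729, -0.0]
ft_force: [0.7, -1.2, -1.2]
width: 0.0183
gripper_force: 68.9
```

apply_moves(motion=[{"translation":[0,0.0003,0],"rot":[0,0,0]},{"translation":[0,0,0],"rot":[0,0,0]},{"translation":[0,0,0],"rot":[0,0,0]}])

```text
t: 43.08
eef_pos: [0.5799, -0.0383, 0.0611]
tool_rot: [0.0, 0.685, 0.729, -0.0]
ft_force: [0.2, -2.8, -2.0]
width: 0.0183
gripper_force: 68.9
```

apply_moves(motion=[{"translation":[0,0,-0.0003],"rot":[0,0,0]},{"translation":[0,0,0],"rot":[0,0,0]},{"translation":[0,0,0],"rot":[0,0,0]}])

```text
t: 43.33
eef_pos: [0.58, -0.0383, 0.0609]
tool_rot: [0.0, 0.685, 0.729, -0.0]
ft_force: [-0.0, -4.6, 1.1]
width: 0.0185
gripper_force: 69.1
```

apply_moves(motion=[{"translation":[0,0,0],"rot":[0,0,0]},{"translation":[0,0,0],"rot":[0,0,0]},{"translation":[0,0,0],"rot":[0,0,0]},{"translation":[0,0,0],"rot":[0,0,0]},{"translation":[0,0,0.01],"rot":[0,0,0]},{"translation":[0,0,0.015],"rot":[0,0,0]},{"translation":[0,0,0.015],"rot":[0,0,0]}], grip=0.42)

```text
t: 43.92
eef_pos: [0.5796, -0.0376, 0.1015]
tool_rot: [-0.0, 0.685, 0.729, -0.0]
ft_force: [0.4, -0.2, -0.2]
width: 0.0359
gripper_force: 0.0
```

apply_moves(motion=[{"translation":[-0.012,0,0],"rot":[0,0,0]},{"translation":[-0.012,-0.001,0],"rot":[0,0,0]},{"translation":[-0.012,-0.001,0],"rot":[0,0,0]},{"translation":[0,0,0],"rot":[0,0,0]},{"translation":[0,0,0],"rot":[0,0,0]},{"translation":[0,0,0],"rot":[0,0,0]},{"translation":[0,0,0],"rot":[0,0,0]}], grip=0, newtons=40)

```text
t: 44.5
eef_pos: [0.5449, -0.0396, 0.101]
tool_rot: [0.0, 0.685, 0.729, 0.0]
ft_force: [0.6, 0.4, 0.5]
width: -0.0001
gripper_force: 0.0
```

```bash
cat >> h.py <<'E'
def barbed(k):
    a=patch(k,5,68,-125,0,56,2); g=cv2.cvtColor(a,cv2.COLOR_BGR2GRAY); return a,g
E
python3 - <<'E'
from h import *
st(); print(inv(telemetry.get_obs()["eef_pos"]))
s=cam("side")
for y in (-95,-80,-60,-40,-20,-8):
    xs=np.arange(0,68,2); q=np.array([proj(s,W(x,y,56)) for x in xs],np.float32); g=cv2.cvtColor(s["im"],cv2.COLOR_BGR2GRAY)
    print(y,cv2.remap(g,q[:,0].reshape(-1,1),q[:,1].reshape(-1,1),cv2.INTER_LINEAR).ravel().tolist())
E
```

```text
t44.5 p [ 0.5449 -0.0396  0.101 ] yaz 3.60 zax [ 0.001 -0.    -1.   ] q [-0.53  0.52  0.69  1.96 -0.45  0.82  0.47] F [0.6 0.4 0.5] w -0.0001 gf 0
[ -8.27922118 -59.47388648]
-95 [58, 63, 56, 44, 57, 84, 121, 171, 218, 248, 250, 250, 249, 249, 249, 249, 249, 249, 236, 213, 173, 147, 136, 142, 143, 145, 148, 149, 150, 149, 146, 145, 145, 140]
-80 [106, 109, 113, 111, 109, 107, 103, 111, 127, 143, 150, 153, 152, 154, 157, 162, 164, 159, 149, 117, 97, 87, 85, 77, 69, 65, 60, 60, 64, 62, 60, 59, 61, 62]
-60 [56, 51, 54, 54, 53, 55, 62, 77, 106, 131, 145, 150, 149, 150, 150, 150, 151, 149, 141, 104, 73, 52, 52, 52, 53, 55, 56, 57, 57, 56, 57, 58, 62, 63]
-40 [56, 55, 55, 53, 50, 52, 62, 82, 111, 132, 146, 149, 150, 151, 154, 159, 163, 162, 149, 114, 82, 61, 59, 60, 63, 65, 64, 64, 67, 67, 65, 63, 66, 66]
-20 [66, 67, 67, 65, 66, 67, 76, 108, 148, 176, 184, 182, 179, 176, 178, 180, 180, 178, 169, 131, 87, 64, 64, 65, 65, 65, 66, 66, 66, 64, 63, 64, 62, 63]
-8 [79, 79, 80, 78, 76, 78, 80, 96, 123, 158, 174, 179, 176, 172, 168, 166, 167, 165, 152, 123, 93, 78, 74, 74, 75, 76, 76, 76, 78, 79, 78, 76, 72, 66]
```

apply_moves(motion=[{"translation":[0,0,-0.02],"rot":[0,0,0]},{"translation":[0,0,-0.014],"rot":[0,0,0]},{"translation":[0,0,-0.006],"rot":[0,0,0]},{"translation":[0,0,0],"rot":[0,0,0]},{"translation":[0,0,0],"rot":[0,0,0]},{"translation":[0.003,0,0],"rot":[0,0,0]},{"translation":[0.003,0,0],"rot":[0,0,0]},{"translation":[0.002,0,0],"rot":[0,0,0]}])

```text
t: 45.22
eef_pos: [0.553, -0.0397, 0.0615]
tool_rot: [0.001, 0.685, 0.729, 0.001]
ft_force: [-0.1, -0.3, 0.2]
width: 0.0002
gripper_force: 0.0
```

apply_moves(motion=[{"translation":[0.003,0.0002,0],"rot":[0,0,0]},{"translation":[0.003,0.0002,0],"rot":[0,0,0]},{"translation":[0.003,0.0002,0],"rot":[0,0,0]},{"translation":[0.003,0.0002,0],"rot":[0,0,0]},{"translation":[0.003,0.0002,0],"rot":[0,0,0]},{"translation":[0.003,0.0002,0],"rot":[0,0,0]},{"translation":[0.003,0.0002,0],"rot":[0,0,0]},{"translation":[0.003,0.0002,0],"rot":[0,0,0]}])

```text
t: 45.88
eef_pos: [0.576, -0.0385, 0.0607]
tool_rot: [-0.0, 0.685, 0.729, -0.0]
ft_force: [-0.7, -1.4, 0.8]
width: -0.0001
gripper_force: 0.9
```

```bash
cat >> h.py <<'E'
def edges():
    s=cam("side"); g=cv2.cvtColor(s["im"],cv2.COLOR_BGR2GRAY).astype(np.float32)
    for y in (-80,-60,-40,-20,-8):
        xs=np.arange(0,80,.5); q=np.array([proj(s,W(x,y,56)) for x in xs],np.float32)
        v=cv2.remap(g,q[:,0].reshape(-1,1),q[:,1].reshape(-1,1),cv2.INTER_LINEAR).ravel(); i=np.where(v>108)[0]; i=i[xs[i]<66]
        print(y,(xs[i[0]],xs[i[-1]]) if len(i) else None)
    return s
E
python3 - <<'E'
from h import *
st(); print(inv(telemetry.get_obs()["eef_pos"])); edges()
E
```

```text
t45.9 p [ 0.576  -0.0385  0.0607] yaz 3.56 zax [-0. -0. -1.] q [-0.47  0.62  0.63  1.91 -0.51  0.78  0.5 ] F [-0.7 -1.4  0.8] w -0.0001 gf 1
[ 22.82378775 -60.34140851]
-80 (np.float64(0.0), np.float64(52.0))
-60 (np.float64(37.5), np.float64(52.0))
-40 (np.float64(29.0), np.float64(51.0))
-20 (np.float64(0.0), np.float64(50.5))
-8 (np.float64(27.0), np.float64(51.0))
```

apply_moves(motion=[{"translation":[0.003,0.0002,0],"rot":[0,0,0]},{"translation":[0.003,0.0002,0],"rot":[0,0,0]},{"translation":[0.003,0.0002,0],"rot":[0,0,0]},{"translation":[0.003,0.0002,0],"rot":[0,0,0]},{"translation":[0.003,0.0002,0],"rot":[0,0,0]},{"translation":[0,0,0],"rot":[0,0,0]},{"translation":[0,0,0],"rot":[0,0,0]}])

```text
t: 46.52
eef_pos: [0.5914, -0.0369, 0.0608]
tool_rot: [0.0, 0.685, 0.729, 0.0]
ft_force: [-1.0, -0.1, -0.6]
width: -0.0
gripper_force: 0.0
```

apply_moves(motion=[{"translation":[0.0008,0,0],"rot":[0,0,0]},{"translation":[0,0,0],"rot":[0,0,0]},{"translation":[0,0,0],"rot":[0,0,0]}])

```text
t: 46.77
eef_pos: [0.5918, -0.0371, 0.0608]
tool_rot: [0.0, 0.685, 0.729, 0.0]
ft_force: [0.1, -0.2, 0.2]
width: -0.0004
gripper_force: 0.0
```

apply_moves(motion=[{"translation":[0.0008,0,0],"rot":[0,0,0]},{"translation":[0,0,0],"rot":[0,0,0]},{"translation":[0,0,0],"rot":[0,0,0]}])

```text
t: 47.02
eef_pos: [0.5924, -0.0371, 0.0608]
tool_rot: [-0.0, 0.685, 0.729, -0.0]
ft_force: [-0.5, -1.0, 0.6]
width: -0.0003
gripper_force: 0.2
```

```bash
python3 - <<'E'
from h import *
st(); print(inv(telemetry.get_obs()["eef_pos"]))
E
```

```text
t47.0 p [ 0.5924 -0.0371  0.0608] yaz 3.57 zax [-0.  0. -1.] q [-0.47  0.64  0.63  1.86 -0.51  0.8   0.5 ] F [-0.5 -1.   0.6] w -0.0003 gf 0
[ 39.35789486 -60.05838339]
```

apply_moves(motion=[{"translation":[0.0008,0,0],"rot":[0,0,0]},{"translation":[0,0,0],"rot":[0,0,0]},{"translation":[0,0,0],"rot":[0,0,0]}])

```text
t: 47.27
eef_pos: [0.5932, -0.0371, 0.0607]
tool_rot: [-0.0, 0.685, 0.729, -0.0]
ft_force: [-0.9, 0.3, 0.8]
width: -0.0001
gripper_force: 0.5
```

apply_moves(motion=[{"translation":[0.0007,0,0],"rot":[0,0,0]},{"translation":[0,0,0],"rot":[0,0,0]},{"translation":[0,0,0],"rot":[0,0,0]}])

```text
t: 47.52
eef_pos: [0.5941, -0.0371, 0.0607]
tool_rot: [0.0, 0.685, 0.729, 0.0]
ft_force: [-1.0, 0.4, 0.3]
width: -0.0002
gripper_force: 0.4
```

apply_moves(motion=[{"translation":[0.0005,0,0],"rot":[0,0,0]},{"translation":[0,0,0],"rot":[0,0,0]},{"translation":[0,0,0],"rot":[0,0,0]}])

```text
t: 47.77
eef_pos: [0.5946, -0.0372, 0.0607]
tool_rot: [0.0, 0.685, 0.729, 0.0]
ft_force: [-0.0, 0.2, 0.8]
width: 0.0001
gripper_force: 0.4
```

apply_moves(motion=[{"translation":[0.0005,0,0],"rot":[0,0,0]},{"translation":[0,0,0],"rot":[0,0,0]},{"translation":[0,0,0],"rot":[0,0,0]}])

```text
t: 48.02
eef_pos: [0.595, -0.0371, 0.0607]
tool_rot: [-0.0, 0.685, 0.729, 0.0]
ft_force: [-2.0, 0.6, -0.7]
width: 0.0002
gripper_force: 0.6
```

apply_moves(motion=[{"translation":[0.0005,0,0],"rot":[0,0,0]},{"translation":[0,0,0],"rot":[0,0,0]},{"translation":[0,0,0],"rot":[0,0,0]}])

```text
t: 48.27
eef_pos: [0.5951, -0.0372, 0.0607]
tool_rot: [-0.0, 0.685, 0.729, -0.0]
ft_force: [-3.2, -0.0, 2.1]
width: -0.0001
gripper_force: 1.7
```

apply_moves(motion=[{"translation":[0.0005,0,0],"rot":[0,0,0]},{"translation":[0,0,0],"rot":[0,0,0]},{"translation":[0,0,0],"rot":[0,0,0]}])

```text
t: 48.52
eef_pos: [0.5952, -0.0372, 0.0606]
tool_rot: [-0.001, 0.685, 0.729, -0.0]
ft_force: [-4.8, 0.1, 2.6]
width: 0.0003
gripper_force: 2.7
```

apply_moves(motion=[{"translation":[0.0005,0,0],"rot":[0,0,0]},{"translation":[0,0,0],"rot":[0,0,0]},{"translation":[0,0,0],"rot":[0,0,0]}])

```text
t: 48.77
eef_pos: [0.5952, -0.0372, 0.0606]
tool_rot: [-0.001, 0.685, 0.729, -0.001]
ft_force: [-7.1, -0.3, 3.9]
width: -0.0
gripper_force: 3.4
```

apply_moves(motion=[{"translation":[-0.003,0,0],"rot":[0,0,0]},{"translation":[-0.004,0,0],"rot":[0,0,0]},{"translation":[0,0,0.02],"rot":[0,0,0]},{"translation":[0,0,0.03],"rot":[0,0,0]},{"translation":[0,0,0],"rot":[0,0,0]},{"translation":[0,0,0],"rot":[0,0,0]}])

```text
t: 49.27
eef_pos: [0.5911, -0.0373, 0.1124]
tool_rot: [0.002, 0.685, 0.729, 0.002]
ft_force: [0.0, -0.2, -0.5]
width: 0.0003
gripper_force: 0.0
```

apply_moves(motion=[{"translation":[0.0035,-0.011,0],"rot":[0,0,0]},{"translation":[0.0035,-0.011,0],"rot":[0,0,0]},{"translation":[0.0035,-0.011,0],"rot":[0,0,0]},{"translation":[0.0035,-0.011,0],"rot":[0,0,0]},{"translation":[0.0035,-0.011,0],"rot":[0,0,0]},{"translation":[0.0035,-0.011,0],"rot":[0,0,0]},{"translation":[0.0035,-0.011,0],"rot":[0,0,0]},{"translation":[0.0035,-0.011,0],"rot":[0,0,0]}])

```text
t: 49.93
eef_pos: [0.6178, -0.1266, 0.1106]
tool_rot: [-0.0, 0.685, 0.729, -0.0]
ft_force: [-0.2, -0.2, -0.4]
width: 0.0002
gripper_force: 0.0
```

```bash
python3 - <<'E'
from h import *
st(); print(inv(telemetry.get_obs()["eef_pos"])); edges()
t=cam("top"); a=np.array(stopfind(t)); print(a.round(1).tolist(), [dipc(t,x,65.5,11,4) for x in (-72,-74,-76,-78)])
E
```

```text
t49.9 p [ 0.6178 -0.1266  0.1106] yaz 3.54 zax [-0. -0. -1.] q [-0.33  0.63  0.67  1.74 -0.47  0.94  0.59] F [-0.2 -0.2 -0.4] w 0.0002 gf 0
[  58.98115272 -150.98757981]
-80 (np.float64(0.0), np.float64(65.5))
-60 (np.float64(0.0), np.float64(65.5))
-40 (np.float64(48.0), np.float64(65.5))
-20 (np.float64(48.0), np.float64(65.5))
-8 (np.float64(47.0), np.float64(65.5))
[] [(12.42, 4), (7.19, 1), (12.92, 1), (13.78, 2)]
```

apply_moves(motion=[{"translation":[0,0,-0.02],"rot":[0,0,0]},{"translation":[0,0,-0.02],"rot":[0,0,0]},{"translation":[0,0,-0.012],"rot":[0,0,0]},{"translation":[0,0,0],"rot":[0,0,0]},{"translation":[0,0.004,0],"rot":[0,0,0]},{"translation":[-0.001,0.004,0],"rot":[0,0,0]},{"translation":[0,0.002,0],"rot":[0,0,0]},{"translation":[0,0,0],"rot":[0,0,0]}])

```text
t: 50.7
eef_pos: [0.6171, -0.1142, 0.0597]
tool_rot: [0.0, 0.684, 0.729, 0.001]
ft_force: [0.2, 0.8, -0.2]
width: 0.0001
gripper_force: 0.0
```

apply_moves(motion=[{"translation":[0,0.001,0],"rot":[0,0,0]},{"translation":[0,0,0],"rot":[0,0,0]},{"translation":[0,0,0],"rot":[0,0,0]}])

```text
t: 50.95
eef_pos: [0.6167, -0.1141, 0.0591]
tool_rot: [0.0, 0.685, 0.729, 0.0]
ft_force: [-0.3, -0.6, -0.0]
width: 0.0
gripper_force: 0.0
```

apply_moves(motion=[{"translation":[0,0.001,0],"rot":[0,0,0]},{"translation":[0,0,0],"rot":[0,0,0]},{"translation":[0,0,0],"rot":[0,0,0]}])

```text
t: 51.2
eef_pos: [0.6166, -0.1134, 0.0588]
tool_rot: [0.0, 0.685, 0.729, -0.0]
ft_force: [-0.4, -1.1, 0.4]
width: -0.0003
gripper_force: 0.4
```

```bash
python3 - <<'E'
from h import *
st(); print(inv(telemetry.get_obs()["eef_pos"]))
E
```

```text
t51.2 p [ 0.6166 -0.1134  0.0588] yaz 3.56 zax [ 0. -0. -1.] q [-0.32  0.69  0.62  1.78 -0.52  0.84  0.61] F [-0.4 -1.1  0.4] w -0.0003 gf 0
[  58.63260914 -137.71606975]
```

apply_moves(motion=[{"translation":[0,0.0005,0],"rot":[0,0,0]},{"translation":[0,0,0],"rot":[0,0,0]},{"translation":[0,0,0],"rot":[0,0,0]}])

```text
t: 51.45
eef_pos: [0.6166, -0.1129, 0.0588]
tool_rot: [0.0, 0.685, 0.729, -0.0]
ft_force: [0.0, -2.2, 0.6]
width: 0.0002
gripper_force: 0.8
```

apply_moves(motion=[{"translation":[0,0.0005,0],"rot":[0,0,0]},{"translation":[0,0,0],"rot":[0,0,0]},{"translation":[0,0,0],"rot":[0,0,0]}])

```text
t: 51.7
eef_pos: [0.6165, -0.1128, 0.0588]
tool_rot: [0.0, 0.685, 0.729, -0.0]
ft_force: [-0.0, -3.1, 0.5]
width: -0.0001
gripper_force: 1.7
```

apply_moves(motion=[{"translation":[0,0.0004,0],"rot":[0,0,0]},{"translation":[0,0,0],"rot":[0,0,0]},{"translation":[0,0,0],"rot":[0,0,0]}])

```text
t: 51.95
eef_pos: [0.6165, -0.1126, 0.0588]
tool_rot: [0.0, 0.685, 0.729, -0.0]
ft_force: [0.3, -5.4, 0.1]
width: -0.0
gripper_force: 2.6
```

apply_moves(motion=[{"translation":[0,-0.004,0],"rot":[0,0,0]},{"translation":[0,-0.01,0],"rot":[0,0,0]},{"translation":[0,0,0.03],"rot":[0,0,0]},{"translation":[0,0,0.03],"rot":[0,0,0]},{"translation":[0,0,0.03],"rot":[0,0,0]},{"translation":[0,0,0.03],"rot":[0,0,0]},{"translation":[-0.03,-0.02,0.02],"rot":[0,0,0]},{"translation":[-0.03,-0.02,0],"rot":[0,0,0]}])

```text
t: 52.62
eef_pos: [0.5589, -0.1659, 0.2026]
tool_rot: [0.002, 0.683, 0.73, 0.002]
ft_force: [0.9, -2.1, 0.4]
width: -0.0004
gripper_force: 0.0
```

apply_moves(motion=[{"translation":[-0.03,-0.02,0],"rot":[0,0,0]},{"translation":[-0.03,-0.02,0],"rot":[0,0,0]},{"translation":[-0.03,-0.02,0],"rot":[0,0,0]},{"translation":[-0.02,-0.03,0],"rot":[0,0,0]},{"translation":[0,-0.03,0],"rot":[0,0,0]},{"translation":[0,-0.03,0],"rot":[0,0,0]},{"translation":[0,0,0],"rot":[0,0,0]},{"translation":[0,0,0],"rot":[0,0,0]}])

```text
t: 53.28
eef_pos: [0.4456, -0.3175, 0.1988]
tool_rot: [-0.0, 0.686, 0.728, -0.0]
ft_force: [-0.6, 0.8, -0.3]
width: 0.0001
gripper_force: 0.0
```

```bash
python3 - <<'E'
from h import *
st(); s=edges()
t=cam("top"); a=np.array(stopfind(t)); print(a.round(1).tolist())
align()
cs=cv2.resize(s["im"][80:260,180:300],(400,600),interpolation=cv2.INTER_CUBIC); ct=cv2.resize(t["im"][135:235,175:325],(398,265),interpolation=cv2.INTER_CUBIC)
B=cv2.resize(patch(t,-95,75,-140,40,56,2),(398,335)); 
o=np.zeros((600,798,3),np.uint8); o[:,:400]=cs; o[:265,400:]=ct; o[265:,400:]=B; cv2.imwrite("pics/f1.png",o)
E
```

```text
t53.3 p [ 0.4456 -0.3175  0.1988] yaz 3.37 zax [-0. -0. -1.] q [-0.08  0.4   0.81  1.87 -0.34  1.01  0.92] F [-0.6  0.8 -0.3] w 0.0001 gf 0
-80 (np.float64(0.0), np.float64(65.5))
-60 (np.float64(0.0), np.float64(65.5))
-40 (np.float64(0.0), np.float64(65.5))
-20 (np.float64(0.0), np.float64(65.5))
-8 (np.float64(0.0), np.float64(65.5))
[[-45.0, 4.5, 18.0], [-30.0, 3.0, 16.5], [-20.0, 4.0, 17.0], [25.0, 4.5, 18.0], [40.0, 4.5, 17.0], [55.0, -30.0, 18.0]]
top ptr [(11.49, 144), (11.33, 290), (11.25, 333), (11.13, 273), (10.93, 206)] 11.25 line [(10.63, 106), (10.79, 92), (11.06, 77), (11.25, 71), (11.41, 58), (11.14, 40)] 11.100000000000001
side ptr [(11.63, 112), (11.81, 151), (11.75, 168), (11.55, 179), (10.97, 172)] 11.63 line [(8.73, 62), (8.73, 45), (8.6, 52), (8.55, 55), (8.46, 50), (8.4, 41)] 8.575
```

View pics/f1.png

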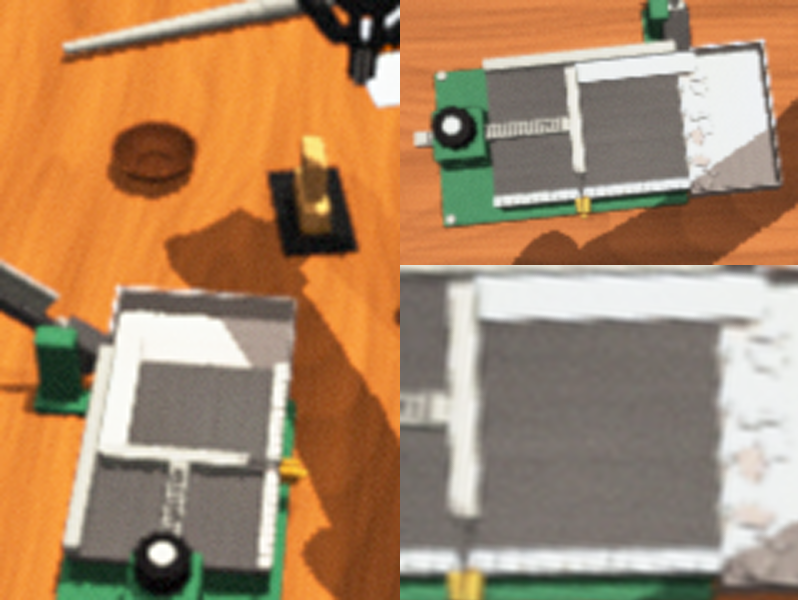

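The final views show the bar flat along the fence with its end past the cutting edge, touching the stop ((575,70) top inset). The pointer is in line with the rider ((582,200)), the offcuts lie in the pan along the edge ((700,110)), and the scraper stands on its pad ((315,190)). Handing in.

```bash
python3 -c "
from cell import workorder
print(workorder.finish_job())"
```

```text
the job is handed in; nothing more can be done
None
```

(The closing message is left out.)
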